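Hang the sample pail of soap on the spring scale

TASK

Weigh the small white pail of soap: with a fingertip swing its folded wire handle upright so that it stands by itself, leaving the pail standing where it is. Then lift the pail by the red grip and hang the handle in the scale's two-pronged hook, letting the sprung hook sink smoothly under the weight until it carries all of it before you let go, so that it never jerks or bounces. Leave the pail hanging still and upright, and do not disturb anything else on the bench.

Things in the scene. Friction and masses are not known exactly. Their poses are not given: they have to be found in the camera images.
- pail: White open plastic pail holding blocks of soap (total weight unknown, under 0.9 kg). Height 100 mm, outer radius 50 mm at the foot, 60 mm at the rim. Origin: centre of its underside, z up. Lugs on its sides along its own y carry the wire handle (bail); the pivot axis runs along the pail's y, 88 mm above the underside, through the centre line.
- bail (a joint): Swing angle in rad of the steel wire bail about its pivot: 0 = upright, positive = folded towards the pail's own +x side (it starts folded there, at 1.0 to 1.2), limits +-1.25. A stiff pivot: it stays at whatever angle it is left; a fingertip swinging it by the grip needs under 1 N square to the bail; pushed level, a light pail can tip.
- bail_top (a point): Centre of the bail's red grip, a cylinder 16 mm in diameter and 50 mm long along the pail's y, 85 mm from the pivot axis (173 mm above the underside when upright). Either side of it bare wire, 5 mm thick, runs straight on to 55 mm from the centre, then bends down to the lugs, 68 mm from the centre line. Axes turn with the bail: y along the grip, z from pivot to grip.
- hook_seat (a point): Where the centre of the bail's grip lies when hung: midway between the two upturned prongs of the scale's blue hook carriage. About 290 mm above the bench unloaded; sinks with the hook. z up, y across the prongs (the grip must lie along it), x from prong tips to column. Prongs: 8 mm steel rods 40 mm to either side; gripper and grip fit between them, the bare wire lies on them.
- stand: The spring scale's fixed stand; origin under the column, on the bench, x away from the prong tips. Column 50 mm wide, 352 mm high, front face about 125 mm behind (+x of) the hook seat; the hook carriage's face is 104 mm behind it. The prong tips lie 26 mm in front of the seat and reach 21 mm above it; behind the seat the rods reach 7 mm above it. Base plate 12 mm thick.
- scale (a joint): How far the hook has sunk, in m: 0 with no load, stop at 0.09. A spring of about 120 N/m with little damping, so the hook sinks some tens of mm by the unknown weight; if the pail is let go before the hook carries just its weight, the hook jumps.
- tray: Wooden tray 150 x 240 x 30 mm with three bars of soap: bystander. Origin: centre of its underside.
- funnel: Orange funnel standing mouth down, 124 mm wide, 105 mm high: bystander. Origin: centre of its underside.
- bottle: Brown bottle, 66 mm in diameter, 170 mm high: bystander. Origin: centre of its underside.
- jug: Clear mug with a handle, 84 mm in diameter, 90 mm high: bystander. Origin: centre of its underside.
- spatula: Spatula lying on the bench in front of the robot: bystander. Origin: on its underside, near its middle.
There are look-alikes about, which are no part of the job. There is more than one size of the pail; the job needs the smallest.

How it is judged:
On the way, in this order (a step that is already met when the one before it is completed fails the run):
1. the bail stands upright by itself (within 0.3 rad), untouched, the pail still standing within 40 mm of where it stood (value of joint bail between -0.3 and 0.3 rad and contact force between the fingers and pail below 0.1 N and distance of pail from where it was at the start of the episode below 0.04 m and angle between pail's own z axis and vertical below 0.1 rad), for 0.2 s.
2. the pail is lifted more than 30 mm off the bench (height (world z) of pail above 0.03 m), for 0.1 s.
At the end, for the whole second after the job is handed in: The bail lies in both prongs (grip centre within 18 mm of the hook seat horizontally, 22 mm in all), the hook has sunk by more than 12 mm under the weight, the pail hangs clear, upright within 0.2 rad and still (under 60 mm/s, the hook under 40 mm/s), and the robot has let go of it (horizontal distance between bail_top and hook_seat below 0.018 m and distance between bail_top and hook_seat below 0.022 m and value of joint scale above 0.012 m and linear speed of pail below 0.06 m/s and velocity of joint scale between -0.04 and 0.04 m/s and angle between pail's own z axis and vertical below 0.2 rad and contact force between the fingers and pail below 0.1 N and height (world z) of pail above 0.018 m); the robot touches nothing.
It fails at once if the hook jerks or bounces: it moves faster than 0.12 m/s (velocity of joint scale above 0.12 m/s or velocity of joint scale below -0.12 m/s).
It fails at once if the hook is pressed down to its stop (sunk more than 80 mm) (value of joint scale above 0.08 m).
It fails at once if the pail is tipped by more than 0.45 rad (angle between pail's own z axis and vertical above 0.45 rad).
It fails at once if a bystander is shifted by more than 30 mm (distance of any of tray, funnel, bottle, jug, spatula from where it was at the start of the episode above 0.03 m).
It also fails if it takes over 67 s, if anything falls off the work surface, if the arm or the gripper's body presses on something with over 40 N, if the wrist force passes 120 N, or if a joint passes its speed limit or range.

ROBOT

A 7-joint arm with a two-finger parallel gripper is mounted at the origin on the work surface. World frame = base frame: x ahead of the robot, y to its left, z up, the work surface at z = 0. Lengths are in m, angles in rad, forces in N, time in s.
With the tool pointing down it reaches from about 0.35 to 0.9 m from the base axis. Payload 8.1 kg.
Tool frame: the origin (TCP) lies midway between the tips of the shut fingers; the grasp point (between the pads) lies 19 mm behind it; z points along the fingers, x is the direction in which the jaws open and shut, and the axes are right-handed (so a half turn about z gives the same grasp; the last joint's range is limited). The gripper opens to 92 mm and grips with 3 to 60 N. Pads are 19 mm wide; open, the fingers measure 130 mm over their backs; the gripper's body (75 mm by 190 mm) begins 47 mm behind the grasp point.
Start: joints at [1.159, 0.434, 0.025, 1.573, -0.012, 1.134, -0.075], TCP at [0.19, -0.595, 0.204] pointing down, gripper open.
Joint ranges: [-2.62, 2.62], [-0.44, 2.09], [-1.27, 1.32], [0.08, 2.57], [-1.32, 4.46], [0.12, 2], [-2.74, 2.74]. Speed limits (rad/s): [2.22, 2.22, 3.01, 3.01, 3.14, 3.14, 3.14].

INTERFACE

Orientations are given as a rotation vector (axis times angle).
In Python, from cell import arm gives the robot as it stands.
- The arm moves only by the tool jog_arm, never from a script. Its argument "commands" is a list of rows, each an object with "translation": the shift along the tool's x, y, z in mm, a list of three; "turn": the turn, a rotation vector about the tool's x, y, z in rad, a list of three. A call has 1 to 12 rows; each row is the pose to reach, as a shift and turn from the pose commanded when the call began, along the tool's axes at that moment; what a row does not reach only later rows make up. A row lasts 1/12 s, in which the tool goes at most 41.7 mm and 7.16 degrees, less where a joint would pass 70% of its speed; a pose out of reach is approached as far as the arm can. A call with a gripper value outside its range is refused whole. "claw" is the closure, from -1 (fully open) to 1 (shut), so that 0 is half open, set as the call begins (left out, the last holds). The fingers move at their own pace and stop on an object; "grip_force" is the grip in N (left out, the last holds). Time passes only in rows, so rows that repeat a pose let the fingers close. It gives the time, the measured TCP pose, the force and the opening at its end, in the units of the state.
- arm.observe(): the state, without advancing time (a new reading comes with each control period).
- arm.get_image(name): name is "scene" or "top"; returns the picture (384x512x3 uint8, blue, green, red); there is no depth.
- arm.camera_info(name): a dict with "vertical_fov" (degrees; the focal length in pixels is half the picture's height over the tangent of half this angle, whatever the lens; pixels are square), "cx", "cy" (the principal point, pixels), "distortion" ([k1, k2, p1, p2, k3] as OpenCV has them; the pictures are not rectified), "eye" and "rotation" of the camera in the world. Camera axes: x right, y up, looking along -z (the intrinsics and any distortion apply to the point x, -y, -z); pixel columns grow to the right and rows downward; lengths in m; the calibration is good to about 2 mm. A picture is of the moment at which its call begins. camera_info takes no time and is no camera call.
- arm.sign_off(): hands the job in, once; it reports no verdict.
Trained networks look in the newest picture that a camera, given by its name, has taken for a name from the list of things; names that differ only in an ending like _2 or _b are one class to them, and where a whole thing is asked for, a point or a joint stands for the part that bears it (a point fixed in the world has none). Each returns a list of dicts, best first, with "confidence" (0 to 1); they miss things now and then, are a little off and sometimes report something else, mostly with a low value. They report only what shows in the picture. A call takes as long as a camera call. They do not tell look-alikes from the thing itself.
- arm.trace(camera, query): "region" (384x512 bool, what is visible of it) and "box" ([left, top, width, height] in pixels, round what is visible of it).
- arm.landmark_of(camera, query): "at" ([column, row] in pixels: a listed point, or the origin of a listed thing).
The state is a dict: "clock": time; "joints": joint angles; "dq": joint speeds; "joint_efforts": joint torques, N m; "position": TCP position; "ee_rot": TCP orientation; "force": force on the tool from outside, world axes, zero at the start; "ft_torque": the same for the moment, N m; "width": opening from 0.0 (shut) to 1.0 (fully open).
Only numpy, scipy, OpenCV 4.12 (cv2) and the standard library are available. Lean on these libraries where they do the work, as an engineer would, in place of code of your own. Each camera call takes 0.05 s, during which the arm holds its last target. There are 200 camera calls.

## Working session

There is one attempt and no reset: what is moved stays moved. The work goes in short steps, Python scripts to look and compute and a tool call to move; the robot and the scene stay as the last step left them, time stands still between calls to the robot, and variables do not carry over. Pictures are saved under pics/ and viewed, about 8 in all and at most 12, crops included, and the job is handed in when it is done.

Besides the shell and the picture viewer there is one more tool, called after "Emit:" in YAML: its name, and indented under it one key for each argument. jog_arm: Moves the arm, as the interface text tells. Its arguments: {"type":"object","properties":{"commands":{"type":"array","items":{"type":"object","properties":{"translation":{"type":"array","items":{"type":"number"}},"turn":{"type":"array","items":{"type":"number"}}}}},"claw":{"type":"number"},"grip_force":{"type":"number"}},"required":["commands"]}

```bash
ls; mkdir -p pics; cat > h.py <<'E'
import numpy as np, cv2
from scipy.spatial.transform import Rotation as R
from cell import arm
def K(i):
    f=192/np.tan(np.radians(i['vertical_fov'])/2); return np.array([[f,0,i['cx']],[0,f,i['cy']],[0,0,1.]])
def ray(cam,px):
    i=arm.camera_info(cam); u=cv2.undistortPoints(np.array([[px]],float),K(i),np.array(i['distortion'],float)).ravel()
    return np.array(i['eye']), np.array(i['rotation'])@np.array([u[0],-u[1],-1.])
def onz(cam,px,z):
    e,d=ray(cam,px); return e+d*(z-e[2])/d[2]
def proj(cam,P):
    i=arm.camera_info(cam); p=(np.atleast_2d(P)-np.array(i['eye']))@np.array(i['rotation']); p=p*[1,-1,-1]
    return cv2.projectPoints(p,np.zeros(3),np.zeros(3),K(i),np.array(i['distortion'],float))[0].reshape(-1,2)
def tri(obs):
    A=np.zeros((3,3));b=np.zeros(3)
    for c,px in obs:
        e,d=ray(c,px); d/=np.linalg.norm(d); M=np.eye(3)-np.outer(d,d); A+=M;b+=M@e
    return np.linalg.solve(A,b)
E
python3 - <<'E'
from h import *
for c in ("scene","top"):
    im=arm.get_image(c); cv2.imwrite(f'pics/{c}0.png',cv2.resize(im,(800,600)))
    cv2.imwrite(f'pics/{c}0raw.png',im)
    print(c,arm.camera_info(c))
    for q in ("pail","bail_top","hook_seat","stand","tray","funnel","bottle","jug","spatula"):
        print(q,[(np.round(d['at'],1).tolist(),round(d['confidence'],2)) for d in arm.landmark_of(c,q)])
print(arm.observe())
E
```

```text
pics
scene {'vertical_fov': 49.47627699104747, 'cx': 260.3682180479505, 'cy': 187.99296189904584, 'distortion': array([-0.06261465,  0.        ,  0.        ,  0.        ,  0.        ]), 'eye': array([1.31484475, 0.11393195, 1.32873565]), 'rotation': array([0.44068298, 0.51513906, 1.62810302])}
pail [([318.9, 163.1], 0.83), ([319.1, 210.9], 0.75), ([216.1, 161.4], 0.61)]
bail_top [([208.7, 121.8], 0.5), ([327.8, 125.6], 0.49), ([315.9, 215.5], 0.42)]
hook_seat [([191.1, 205.3], 0.76), ([179.4, 227.9], 0.58)]
stand [([179.6, 229.4], 0.95)]
tray [([301.8, 278.3], 0.91)]
funnel [([381.9, 253.1], 0.85), ([135.6, 178.5], 0.36)]
bottle [([136.8, 179.2], 0.73)]
jug [([378.0, 181.1], 0.64)]
spatula [([193.0, 207.6], 0.63), ([255.6, 180.6], 0.58)]
top {'vertical_fov': 49.538168341593, 'cx': 256.34931090258823, 'cy': 191.3605461791822, 'distortion': array([-0.09894228,  0.        ,  0.        ,  0.        ,  0.        ]), 'eye': array([ 0.27825006, -0.01539206,  1.62036711]), 'rotation': array([ 0.15693672, -0.12556756, -1.59557724])}
pail [([204.6, 269.1], 0.71), ([315.1, 261.7], 0.7), ([203.9
[... 345 characters left out ...]
'clock': 1.0, 'joints': array([ 1.15937787,  0.43446474,  0.0250116 ,  1.57318005, -0.01156826,
        1.13404662, -0.07510865]), 'dq': array([-1.80546118e-03,  5.74983770e-04,  1.32165951e-03, -8.17126170e-05,
       -2.15839256e-04, -2.04062497e-04,  1.73061209e-04]), 'joint_efforts': array([-3.51468065e-03, -6.67677569e+01,  9.81614403e-01, -3.14804828e+01,
       -6.10911311e-02,  3.25727253e-02, -5.42244163e-05]), 'position': array([ 0.18991845, -0.59545748,  0.20377163]), 'ee_rot': array([ 2.53652749e+00, -1.85344020e+00,  2.51529135e-05]), 'force': array([-1.25581679, -0.1838653 ,  0.27343878]), 'ft_torque': array([-0.01866803, -0.03319242, -0.02303274]), 'width': 1.0013750572062186}
```

```bash
sed -i "s/np.array(i\['rotation'\])/R.from_rotvec(i['rotation']).as_matrix()/g" h.py
python3 - <<'E'
from h import *
for n,px,s in [("p1",(204.6,269.1),(319.1,210.9)),("p2",(315.1,261.7),(216.1,161.4)),("p3",(203.9,209.0),(318.9,163.1))]: 
    print(n,onz('top',px,0).round(3),onz('scene',s,0).round(3))
print("p1b",onz('scene',(318.9,163.1),0).round(3))
for q,t,s in [("stand",(332.7,176.2),(179.6,229.4)),("tray",(214.9,147),(301.8,278.3)),("funnel",(147.1,177.4),(381.9,253.1)),("bottle",(385.9,229.6),(136.8,179.2)),("jug",(146.9,259.4),(378,181.1)),("spat",(272.2,243.4),(255.6,180.6))]:
    print(q,onz('top',t,0).round(3),onz('scene',s,0).round(3))
print("hook",tri([('top',(312.7,139)),('scene',(191.1,205.3))]).round(3))
E
```

```text
p1 [0.274 0.221 0.   ] [0.488 0.221 0.   ]
p2 [ 0.29  -0.206  0.   ] [ 0.299 -0.203  0.   ]
p3 [0.508 0.222 0.   ] [0.262 0.212 0.   ]
p1b [0.262 0.212 0.   ]
stand [ 0.624 -0.293  0.   ] [ 0.623 -0.28   0.   ]
tray [0.76  0.176 0.   ] [0.761 0.174 0.   ]
funnel [0.643 0.452 0.   ] [0.638 0.447 0.   ]
bottle [ 0.404 -0.489  0.   ] [ 0.421 -0.501  0.   ]
jug [0.316 0.447 0.   ] [0.326 0.446 0.   ]
spat [ 0.365 -0.043  0.   ] [ 0.376 -0.031  0.   ]
hook [ 0.69  -0.182  0.289]
```

View pics/scene0.png

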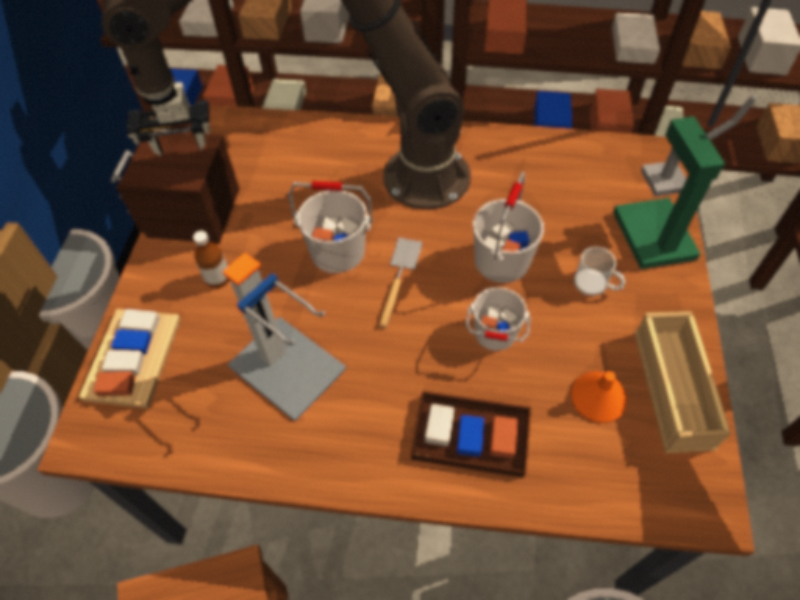

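View pics/top0.png

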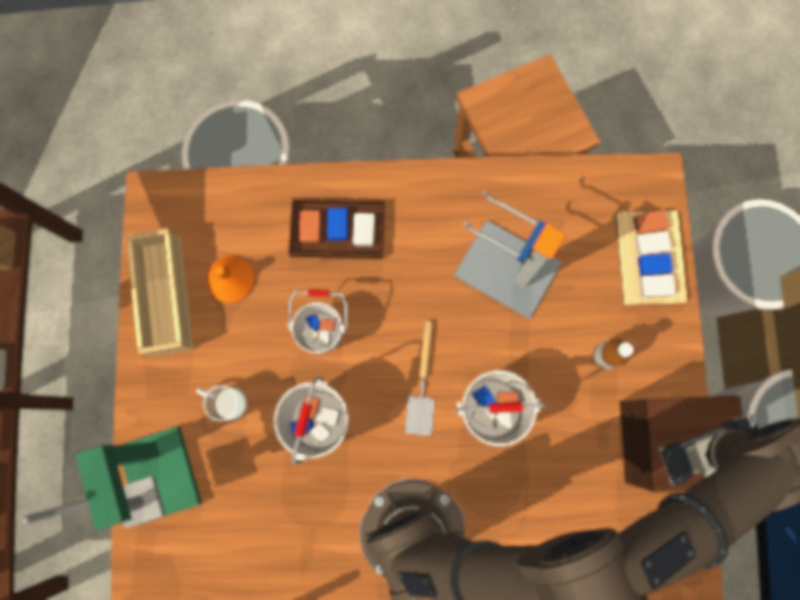

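Scene and top agree. The small pail is at about (0.50, 0.22) with its bail folded towards +x, top px (318,293)/1.56. The hook prongs point away from the robot, with tips at top px (485,193) and (466,225). I'll make closer crops for the exact measures.

```bash
python3 - <<'E'
from h import *
T=cv2.imread('pics/top0raw.png');S=cv2.imread('pics/scene0raw.png')
def crop(im,x,y,w,h): return cv2.resize(im[y:y+h,x:x+w],(400,300),interpolation=cv2.INTER_CUBIC)
out=np.vstack([np.hstack([crop(T,170,165,80,60),crop(T,285,115,80,60)]),np.hstack([crop(S,280,175,80,60),crop(S,140,155,80,60)])])
cv2.imwrite('pics/c1.png',out)
for n,im,(x,y,w,h) in [('top',T,(190,180,28,14)),('scene',S,(305,208,28,14))]:
    c=im[y:y+h,x:x+w].astype(int); m=(c[...,2]>120)&(c[...,2]>2.6*c[...,1])&(c[...,2]>2.6*c[...,0])
    ys,xs=np.nonzero(m); print(n,len(xs),xs.mean()+x,ys.mean()+y,xs.min()+x,xs.max()+x)
    print(np.linalg.svd(np.c_[xs-xs.mean(),ys-ys.mean()],full_matrices=False)[2][0])
for q in ('pail','bail'):
  for c in ('top','scene'):
    print(q,c,[(d['box'],round(d['confidence'],2)) for d in arm.trace(c,q)])
print(R.from_rotvec(arm.observe()['ee_rot']).as_matrix().round(3))
E
```

```text
top 40 203.8 187.2 198 209
[0.99873538 0.05027574]
scene 49 317.0204081632653 214.48979591836735 311 324
[0.98365814 0.18004628]
pail top [([291.6, 237.3, 60.3, 48.7], 0.84), ([185.1, 182.8, 39.2, 44.5], 0.79), ([175.2, 241.2, 47.2, 57.4], 0.59)]
pail scene [([304.4, 107.7, 45.3, 72.9], 0.87), ([301.2, 182.6, 39.5, 41.3], 0.84), ([189.4, 115.0, 53.3, 61.3], 0.75)]
bail top [([187.0, 244.0, 17.5, 54.7], 0.62), ([199.5, 185.5, 8.4, 5.1], 0.55), ([298.0, 255.2, 41.9, 10.3], 0.55)]
bail scene [([317.5, 110.9, 19.2, 52.5], 0.64), ([183.4, 117.3, 55.2, 20.9], 0.61), ([295.2, 202.7, 43.3, 14.0], 0.48)]
[[ 0.304 -0.953 -0.   ]
 [-0.953 -0.304 -0.   ]
 [ 0.     0.    -1.   ]]
```

View pics/c1.png

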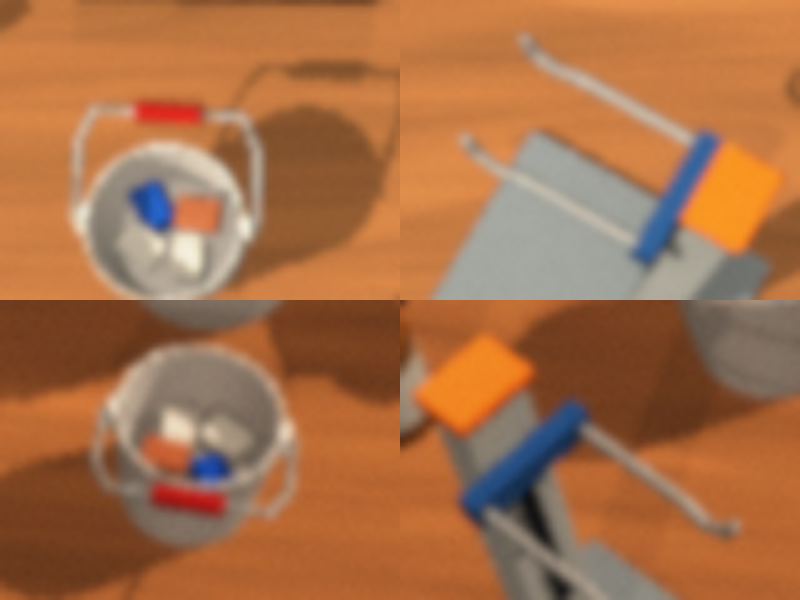

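```bash
python3 - <<'E'
from h import *
o=-0.4
def P(t,s): return tri([('top',np.array(t)+o),('scene',np.array(s)+o)])
tA=P((310.2,123.),(184.3,217.6)); tB=P((298.4,143.2),(207,200.6))
bA=P((285+308/5,115+138/5),(140+183/5,155+105/5)); bB=P((285+240/5,115+255/5),(140+78/5,155+205/5))
print('tips',tA.round(4),tB.round(4),np.linalg.norm(tA-tB)); print('carr top corners',bA.round(4),bB.round(4))
g=tri([('top',(203.8,187.2)),('scene',(317.02,214.49))]); print('grip',g.round(4))
l1=P((186,209),(302+35.4,201.4)); l2=P((219.2,211),(302,197))
l1=P((186,209),(337.4,201.4)); print('lug',l1.round(4),l2.round(4),(l1+l2)/2,np.linalg.norm(l1-l2))
for t,s in [((186,209),(337.4,201.4)),((219.2,211),(302,197))]: print(onz('top',t,.088).round(4),onz('scene',s,.088).round(4))
# hook: tips mid etc, yaw
for a,b in[(tA,tB)]:
    y=(a-b)[:2]; print('yaw y-axis',np.degrees(np.arctan2(*y[::-1])))
m=(tA+tB)/2; print('tip mid',m)
for z in (.31,):
    A=onz('top',(309.8,122.6),z);B=onz('top',(298,142.8),z);print('top at z',A.round(4),B.round(4),np.degrees(np.arctan2(*(A-B)[1::-1])),((A+B)/2).round(4), np.linalg.norm(A-B))
# rods: direction from straight part, top view z=.283
for p,q in [(((545-400),58),((695-400),140)),(((485-400),160),((640-400),245))]:
    A=onz('top',(284.6+p[0]/5,114.6+p[1]/5),.283);B=onz('top',(284.6+q[0]/5,114.6+q[1]/5),.283); print('rod',A.round(4),B.round(4),np.degrees(np.arctan2(*(B-A)[1::-1])))
E
```

```text
tips [ 0.743  -0.1803  0.3082] [ 0.6754 -0.1335  0.3017] 0.08251020581236891
carr top corners [ 0.6456 -0.2488  0.3725] [ 0.6233 -0.2878  0.2217]
grip [0.5735 0.2053 0.1129]
lug [0.4984 0.2757 0.0933] [0.4883 0.1515 0.0858] [0.49334574 0.21360601 0.08953663] 0.12476469693696403
[0.4975 0.2762 0.088 ] [0.4966 0.2767 0.088 ]
[0.4863 0.1516 0.088 ] [0.4917 0.1512 0.088 ]
yaw y-axis -34.73629410892269
tip mid [ 0.70918868 -0.1568851   0.30491337]
top at z [ 0.7412 -0.1755  0.31  ] [ 0.673  -0.1332  0.31  ] -31.814555176621802 [ 0.7071 -0.1543  0.31  ] 0.08028260362902383
rod [ 0.7376 -0.1909  0.283 ] [ 0.6771 -0.2881  0.283 ] -121.88169938217465
rod [ 0.6676 -0.1469  0.283 ] [ 0.6061 -0.2466  0.283 ] -121.65186155603047
```

```bash
cat >> h.py <<'E'
def pose(yaw,tilt=0):
    c,s=np.cos(np.radians(yaw)),np.sin(np.radians(yaw))
    return R.from_matrix(np.array([[c,s,0],[s,-c,0],[0,0,-1.]]))*R.from_rotvec([0,-tilt,0])
def go(p,yaw=None,tilt=0,base=None):
    s=arm.observe(); r0=R.from_rotvec(s['ee_rot']) if base is None else base[1]; p0=np.array(s['position']) if base is None else np.array(base[0])
    t=r0.inv().apply(np.array(p)-p0)*1000
    w=[0,0,0] if yaw is None else (r0.inv()*pose(yaw,tilt)).as_rotvec()
    print('trans',t.round(1).tolist(),'turn',np.round(w,3).tolist())
E
python3 - <<'E'
from h import *
piv=np.array([.4935,.2136,.088]); ax=np.array([np.cos(np.radians(-4)),np.sin(np.radians(-4)),0])
for a in (1.0,1.05,1.1,1.15,1.2):
    g=piv+.085*(np.sin(a)*ax+np.cos(a)*np.array([0,0,1])); print(a,g.round(4),proj('top',g).round(1),proj('scene',g).round(1))
go([.34,-.28,.45],-4); go([.573,.208,.25],-4)
E
```

```text
1.0 [0.5649 0.2086 0.1339] [[202.  188.5]] [[318.7 209.2]]
1.05 [0.5671 0.2085 0.1303] [[202.2 188.1]] [[318.5 210.3]]
1.1 [0.5691 0.2083 0.1266] [[202.4 187.7]] [[318.3 211.4]]
1.15 [0.5709 0.2082 0.1227] [[202.6 187.4]] [[318.2 212.4]]
1.2 [0.5725 0.2081 0.1188] [[202.8 187.2]] [[318.  213.4]]
trans [-254.9, -238.8, -246.3] turn [0.0, -0.0, -1.192]
trans [-649.1, -609.1, -46.3] turn [0.0, -0.0, -1.192]
```

Emit:
jog_arm:
  commands:
    - {"translation": [0,0,-80]}
    - {"translation": [0,0,-160]}
    - {"translation": [-30,-28,-246]}
    - {"translation": [-255,-239,-246],"turn": [0,0,-1.192]}
    - {"translation": [-255,-239,-246],"turn": [0,0,-1.192]}
    - {"translation": [-255,-239,-246],"turn": [0,0,-1.192]}
    - {"translation": [-255,-239,-246],"turn": [0,0,-1.192]}
    - {"translation": [-255,-239,-246],"turn": [0,0,-1.192]}
    - {"translation": [-649,-609,-246],"turn": [0,0,-1.192]}
    - {"translation": [-649,-609,-246],"turn": [0,0,-1.192]}
    - {"translation": [-649,-609,-246],"turn": [0,0,-1.192]}
    - {"translation": [-649,-609,-246],"turn": [0,0,-1.192]}
  claw: -0.2

```text
schema error: expected keys translation, turn
```

```bash
python3 -c "
from h import *
s=arm.observe();print(s['joints'].round(2),s['width'])
go([.5725,.206,.45],-4);go([.5725,.206,.25],-4)"
```

```text
[ 1.16  0.43  0.03  1.57 -0.01  1.13 -0.08] 1.000214885535875
trans [-647.3, -608.0, -246.3] turn [0.0, -0.0, -1.192]
trans [-647.3, -608.0, -46.3] turn [0.0, -0.0, -1.192]
```

Emit:
jog_arm:
  commands:
    - {"translation": [0,0,-80],"turn": [0,0,0]}
    - {"translation": [0,0,-160],"turn": [0,0,0]}
    - {"translation": [-30,-28,-246],"turn": [0,0,0]}
    - {"translation": [-255,-239,-246],"turn": [0,0,-1.192]}
    - {"translation": [-255,-239,-246],"turn": [0,0,-1.192]}
    - {"translation": [-255,-239,-246],"turn": [0,0,-1.192]}
    - {"translation": [-255,-239,-246],"turn": [0,0,-1.192]}
    - {"translation": [-255,-239,-246],"turn": [0,0,-1.192]}
    - {"translation": [-647,-608,-246],"turn": [0,0,-1.192]}
    - {"translation": [-647,-608,-246],"turn": [0,0,-1.192]}
    - {"translation": [-647,-608,-246],"turn": [0,0,-1.192]}
    - {"translation": [-647,-608,-246],"turn": [0,0,-1.192]}
  claw: -0.2

```text
clock: 2.2
position: [0.3506, -0.2574, 0.4112]
ee_rot: [3.134, -0.206, 0.001]
force: [0.5, -0.4, 0.7]
width: 0.599
```

```bash
python3 -c "
from h import *
s=arm.observe();print(s['joints'].round(2),s['width'],s['position'])
go([.5725,.206,.45],-4);go([.5725,.206,.25],-4)"
```

```text
[ 0.83  0.03 -0.33  1.6   0.01  1.51  0.37] 0.5992371484692198 [ 0.35055754 -0.2573528   0.411181  ]
trans [159.5, -488.4, -39.1] turn [0.001, -0.001, -0.061]
trans [159.3, -488.5, 160.9] turn [0.001, -0.001, -0.061]
```

Emit:
jog_arm:
  commands:
    - {"translation": [160,-488,-30],"turn": [0,0,-0.061]}
    - {"translation": [160,-488,-30],"turn": [0,0,-0.061]}
    - {"translation": [160,-488,-30],"turn": [0,0,-0.061]}
    - {"translation": [160,-488,-30],"turn": [0,0,-0.061]}
    - {"translation": [160,-488,-30],"turn": [0,0,-0.061]}
    - {"translation": [160,-488,-30],"turn": [0,0,-0.061]}
    - {"translation": [160,-488,-30],"turn": [0,0,-0.061]}
    - {"translation": [160,-488,-30],"turn": [0,0,-0.061]}
    - {"translation": [160,-488,-30],"turn": [0,0,-0.061]}
    - {"translation": [160,-488,-30],"turn": [0,0,-0.061]}
    - {"translation": [160,-488,-30],"turn": [0,0,-0.061]}
    - {"translation": [160,-488,-30],"turn": [0,0,-0.061]}

```text
clock: 3.2
position: [0.5698, 0.1909, 0.4399]
ee_rot: [3.139, -0.121, 0.0]
force: [0.6, -1.4, -0.3]
width: 0.6
```

```bash
python3 -c "
from h import *
s=arm.observe();print(s['joints'].round(2),s['width'],s['position'])
go([.5725,.206,.45],-4);go([.5725,.206,.22],-4)"
```

```text
[ 0.02  0.39 -0.7   1.14  0.25  1.69 -0.69] 0.5997631414640123 [0.56983123 0.19089435 0.43989822]
trans [1.5, -15.3, -10.1] turn [0.0, -0.0, -0.007]
trans [1.4, -15.3, 219.9] turn [0.0, -0.0, -0.007]
```

Emit:
jog_arm:
  commands:
    - {"translation": [1.5,-15,30],"turn": [0,0,-0.007]}
    - {"translation": [1.5,-15,70],"turn": [0,0,-0.007]}
    - {"translation": [1.5,-15,110],"turn": [0,0,-0.007]}
    - {"translation": [1.5,-15,150],"turn": [0,0,-0.007]}
    - {"translation": [1.5,-15,190],"turn": [0,0,-0.007]}
    - {"translation": [1.5,-15,230],"turn": [0,0,-0.007]}
    - {"translation": [1.5,-15,260],"turn": [0,0,-0.007]}
    - {"translation": [1.5,-15,280],"turn": [0,0,-0.007]}
    - {"translation": [1.5,-15,280],"turn": [0,0,-0.007]}
    - {"translation": [1.5,-15,280],"turn": [0,0,-0.007]}
  claw: 0.15

```text
clock: 4.03
position: [0.5714, 0.2038, 0.1595]
ee_rot: [3.139, -0.109, -0.003]
force: [0.8, 0.5, 1.1]
width: 0.424
```

```bash
python3 -c "
from h import *
s=arm.observe();print(s['joints'].round(2),s['width'],s['position'],s['force'])
S=arm.get_image('scene');T=arm.get_image('top')
f=lambda im,x,y:cv2.resize(im[y:y+75,x:x+100],(400,300),interpolation=cv2.INTER_CUBIC)
cv2.imwrite('pics/c2.png',np.hstack([f(S,270,150),f(T,155,160)]))
print(proj('scene',[s['position'],[.5725,.206,.119]]))
go([.5725,.206,.108],-4)"
```

```text
[ 0.02  0.54 -0.67  1.63  0.36  1.1  -0.82] 0.4242650097185418 [0.57139449 0.20379045 0.15947694] [0.7705403  0.54135632 1.05939583]
[[317.96580599 206.64804171]
 [317.37997016 213.32570546]]
trans [-0.4, -1.0, 53.7] turn [-0.001, -0.002, 0.001]
```

View pics/c2.png

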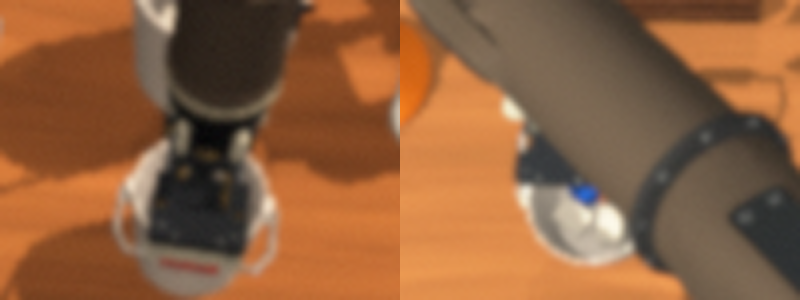

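The scene crop shows the gripper centred over the red grip (px ~317,216). Descend and close lightly.

Emit:
jog_arm:
  commands:
    - {"translation": [0,-1,12],"turn": [0,0,0]}
    - {"translation": [0,-1,25],"turn": [0,0,0]}
    - {"translation": [0,-1,38],"turn": [0,0,0]}
    - {"translation": [0,-1,48],"turn": [0,0,0]}
    - {"translation": [0,-1,51],"turn": [0,0,0]}
    - {"translation": [0,-1,51],"turn": [0,0,0]}
    - {"translation": [0,-1,51],"turn": [0,0,0]}

```text
clock: 4.72
position: [0.5717, 0.2052, 0.1087]
ee_rot: [3.14, -0.108, -0.001]
force: [0.4, -0.6, 0.2]
width: 0.421
```

Emit:
jog_arm:
  commands:
    - {"translation": [0,0,0],"turn": [0,0,0]}
    - {"translation": [0,0,0],"turn": [0,0,0]}
    - {"translation": [0,0,0],"turn": [0,0,0]}
    - {"translation": [0,0,0],"turn": [0,0,0]}
    - {"translation": [0,0,0],"turn": [0,0,0]}
  claw: 1
  grip_force: 5

```text
clock: 5.13
position: [0.572, 0.2051, 0.1091]
ee_rot: [-3.14, 0.109, -0.001]
force: [-0.2, -0.2, -0.6]
width: 0.112
```

Emit:
jog_arm:
  commands:
    - {"translation": [0,0,0],"turn": [0,0,0]}
    - {"translation": [0,0,0],"turn": [0,0,0]}
    - {"translation": [0,0,0],"turn": [0,0,0]}

```text
clock: 5.38
position: [0.5718, 0.2051, 0.1088]
ee_rot: [3.14, -0.108, 0.0]
force: [0.1, -0.2, 0.2]
width: 0.005
```

```bash
python3 -c "
from h import *
s=arm.observe();print(s['joints'].round(2),s['width'],s['position'],s['force'])
S=arm.get_image('scene')
f=lambda im,x,y:cv2.resize(im[y:y+75,x:x+100],(800,600),interpolation=cv2.INTER_CUBIC)
cv2.imwrite('pics/c3.png',f(S,270,165))"
```

```text
[ 0.    0.59 -0.65  1.69  0.41  1.01 -0.86] 0.004505294912342875 [0.57181391 0.20508287 0.10884671] [ 0.08398935 -0.17354195  0.15991527]
```

View pics/c3.png

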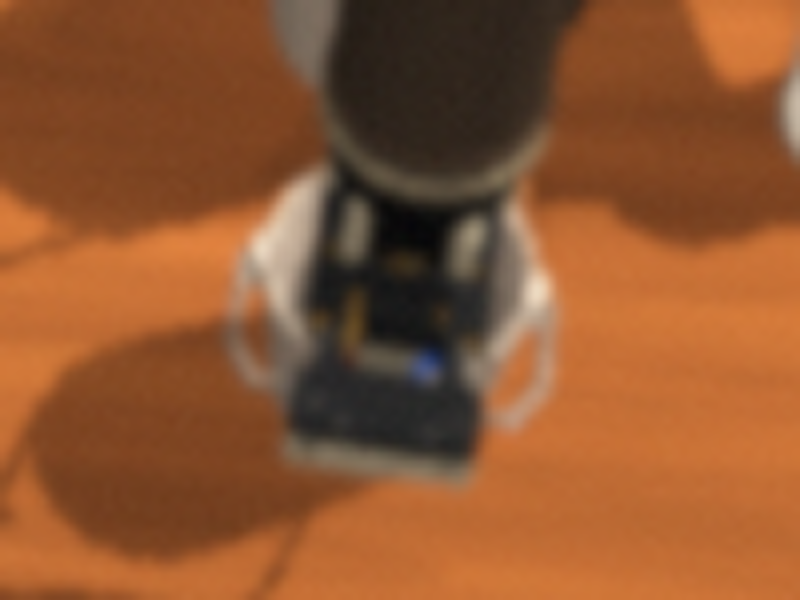

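The fingers shut without catching the grip, since the folded grip sits lower than expected and the tips squeezed past it. I'll come in tilted, outer finger lower, so it can go deeper without meeting the rim.

```bash
python3 -c "
from h import *
g=np.array([.573,.2055,.1155]); z=pose(-4,.5).apply([0,0,1])
for d in (-.07,-.036,.014): go(g+d*z,-4,.5)
print(z)"
```

```text
trans [34.7, -0.5, -68.1] turn [0.0, -0.5, 0.001]
trans [18.4, -0.5, -38.2] turn [0.0, -0.5, 0.001]
trans [-5.6, -0.5, 5.6] turn [0.0, -0.5, 0.001]
[-0.47825768  0.03344303 -0.87758256]
```

Emit:
jog_arm:
  commands:
    - {"translation": [5,0,-30],"turn": [0,0,0]}
    - {"translation": [15,0,-60],"turn": [0,-0.08,0]}
    - {"translation": [35,0,-68],"turn": [0,-0.19,0]}
    - {"translation": [35,0,-68],"turn": [0,-0.3,0]}
    - {"translation": [35,0,-68],"turn": [0,-0.41,0]}
    - {"translation": [35,0,-68],"turn": [0,-0.5,0]}
    - {"translation": [35,0,-68],"turn": [0,-0.5,0]}
    - {"translation": [35,0,-68],"turn": [0,-0.5,0]}

```text
clock: 6.1
position: [0.6071, 0.2026, 0.1742]
ee_rot: [-3.025, 0.106, 0.775]
force: [-0.3, 0.6, 0.9]
width: 0.004
```

Emit:
jog_arm:
  commands:
    - {"translation": [0,0,0],"turn": [0,0,0]}
    - {"translation": [0,0,0],"turn": [0,0,0]}
    - {"translation": [0,0,0],"turn": [0,0,0]}
    - {"translation": [0,0,0],"turn": [0,0,0]}
    - {"translation": [0,0,0],"turn": [0,0,0]}
    - {"translation": [0,0,0],"turn": [0,0,0]}
    - {"translation": [0,0,0],"turn": [0,0,0]}
  claw: 0.1

```text
clock: 6.68
position: [0.6067, 0.2026, 0.1772]
ee_rot: [-3.026, 0.104, 0.772]
force: [0.7, -0.1, 0.2]
width: 0.434
```

```bash
python3 -c "
from h import *
s=arm.observe();print(s['joints'].round(2),s['width'],s['position'],s['force'])
g=np.array([.573,.2055,.1155]); z=pose(-4,.5).apply([0,0,1])
for d in (-.036,.014): go(g+d*z,-4,.5)
T=arm.get_image('top');S=arm.get_image('scene')
f=lambda im,x,y:cv2.resize(im[y:y+75,x:x+100],(400,300),interpolation=cv2.INTER_CUBIC)
cv2.imwrite('pics/c4.png',np.hstack([f(S,270,165),f(T,155,160)]))"
```

```text
[-0.03  0.9  -0.64  1.02  0.2   1.76 -0.64] 0.43357601152600544 [0.60667529 0.20262155 0.17717866] [ 0.67202257 -0.10532445  0.22672209]
trans [-0.1, -0.5, 34.3] turn [0.0, -0.001, 0.001]
trans [-0.1, -0.6, 84.3] turn [0.0, -0.001, 0.001]
```

View pics/c4.png

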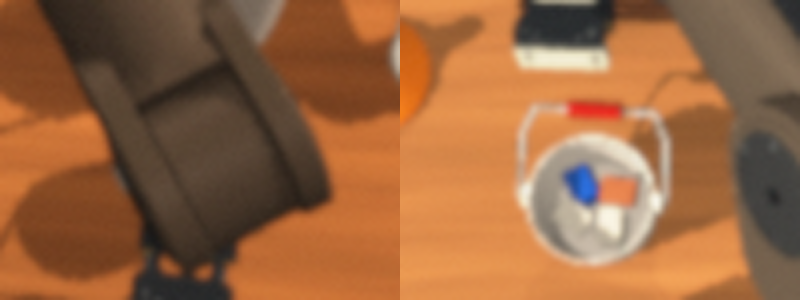

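```bash
python3 -c "
from h import *
s=arm.observe();r=R.from_rotvec(s['ee_rot']);p=s['position']
for n,v in [('tcp',(0,0,0)),('grasp',(0,0,-.019)),('body-x',(-.095,0,-.066)),('body+x',(.095,0,-.066)),('fin-',(-.03,0,0)),('fin+',(.03,0,0))]:
  q=p+r.apply(v); a=proj('top',q)[0]; print(n,q.round(3),a.round(1),((a-[155,160])*4+[400,0]).round())
T=arm.get_image('top'); m=T.copy().astype(int); c=m[180:195,190:216]; k=(c[...,2]>120)&(c[...,2]>2.6*c[...,1])&(c[...,2]>2.6*c[...,0]); y,x=np.nonzero(k);print(len(x),x.mean()+190,y.mean()+180)
"
```

```text
tcp [0.607 0.203 0.177] [201.8 174.7] [587.  59.]
grasp [0.616 0.202 0.194] [201.3 171.1] [585.  45.]
body-x [0.555 0.206 0.28 ] [196.1 183.2] [564.  93.]
body+x [0.721 0.195 0.189] [203.4 142.7] [594. -69.]
fin- [0.58  0.204 0.191] [200.7 181.1] [583.  84.]
fin+ [0.633 0.201 0.163] [202.9 168.4] [592.  34.]
39 203.66666666666666 187.23076923076923
```

```bash
python3 -c "
from h import *
for dx in (.055,.075,.095,.115):
  q=np.array([.572+dx,.2,.175]); print(dx,proj('scene',[q,q+[0,0,.02]]).round(1).tolist())
s=arm.observe();r=R.from_rotvec(s['ee_rot']);p=s['position']
for dx in (.055,.075,.095): print(proj('top',[p+r.apply((-dx,0,-.066)),p+r.apply((-dx,0,-.1))]).round(1).tolist())
print(arm.trace('top','pail')[0]['box'])
"
```

```text
0.055 [[316.6, 218.6], [317.2, 215.4]]
0.075 [[316.3, 224.1], [316.9, 220.9]]
0.095 [[316.0, 229.6], [316.7, 226.5]]
0.115 [[315.8, 235.2], [316.4, 232.1]]
[[197.7, 174.1], [196.6, 167.3]]
[[196.9, 178.6], [195.8, 171.8]]
[[196.1, 183.2], [194.9, 176.4]]
[293.9, 238.7, 56.1, 47.0]
```

Emit:
jog_arm:
  commands:
    - {"translation": [0,0,20],"turn": [0,0,0]}
    - {"translation": [0,0,40],"turn": [0,0,0]}
    - {"translation": [0,0,55],"turn": [0,0,0]}
    - {"translation": [0,0,65],"turn": [0,0,0]}
    - {"translation": [0,0,72],"turn": [0,0,0]}
    - {"translation": [0,0,78],"turn": [0,0,0]}
    - {"translation": [0,0,82],"turn": [0,0,0]}
    - {"translation": [0,0,84],"turn": [0,0,0]}
    - {"translation": [0,0,84],"turn": [0,0,0]}
    - {"translation": [0,0,84],"turn": [0,0,0]}

```text
clock: 7.72
position: [0.5669, 0.2056, 0.1035]
ee_rot: [-3.026, 0.105, 0.772]
force: [0.5, 0.2, -1.2]
width: 0.451
```

Emit:
jog_arm:
  commands:
    - {"translation": [0,0,0],"turn": [0,0,0]}
    - {"translation": [0,0,0],"turn": [0,0,0]}
    - {"translation": [0,0,0],"turn": [0,0,0]}
    - {"translation": [0,0,0],"turn": [0,0,0]}
    - {"translation": [0,0,0],"turn": [0,0,0]}
    - {"translation": [0,0,0],"turn": [0,0,0]}
  claw: 0.65
  grip_force: 3

```text
clock: 8.22
position: [0.5666, 0.2055, 0.1031]
ee_rot: [-3.026, 0.104, 0.773]
force: [-0.1, 0.7, 0.3]
width: 0.176
```

Emit:
jog_arm:
  commands:
    - {"translation": [0,0,0],"turn": [0,0,0]}
    - {"translation": [0,0,0],"turn": [0,0,0]}
    - {"translation": [0,0,0],"turn": [0,0,0]}
    - {"translation": [0,0,0],"turn": [0,0,0]}
  claw: 0.78
  grip_force: 3

```text
clock: 8.55
position: [0.5665, 0.2054, 0.1031]
ee_rot: [-3.026, 0.105, 0.773]
force: [-0.1, -0.5, 0.4]
width: 0.109
```

```bash
python3 -c "
from h import *
s=arm.observe();print(s['width'],s['position'],s['force'])
T=arm.get_image('top'); c=T[178:195,190:216].astype(int); k=(c[...,2]>120)&(c[...,2]>2.6*c[...,1])&(c[...,2]>2.6*c[...,0]); y,x=np.nonzero(k);print(len(x),x.mean()+190,y.mean()+178) if len(x) else print('hidden')
"
```

```text
0.10856130028466715 [0.56654906 0.2054488  0.1030979 ] [-0.05552124 -0.46802264  0.41934101]
hidden
```

Still not caught: the width follows the command. I'll check the TCP projection against the fingertips in the first picture, where they are visible, and check the present view.

```bash
python3 -c "
from h import *
S0=cv2.imread('pics/scene0raw.png'); S=arm.get_image('scene')
r=R.from_rotvec([2.5365,-1.8534,0]);p=np.array([.18992,-.59546,.20377])
def draw(im,x,y,pts,w=80,h=60):
  o=cv2.resize(im[y:y+h,x:x+w],(400,300),interpolation=cv2.INTER_CUBIC)
  for q,c in pts:
    a=proj('scene',q)[0]; cv2.circle(o,tuple(int(v) for v in (a-[x,y]+.5)*400/w),3,c,-1)
  return o
a=draw(S0,70,45,[(p,(0,255,0)),(p+r.apply([.046,0,0]),(255,0,255)),(p+r.apply([-.046,0,0]),(255,0,255)),(p+r.apply([0,0,-.066]),(255,255,0))])
s=arm.observe();p=s['position'];r=R.from_rotvec(s['ee_rot'])
b=draw(S,270,165,[(p,(0,255,0)),(np.array([.5735,.2055,.1155]),(0,255,255))],100,75)
cv2.imwrite('pics/c5.png',np.hstack([a,b]))"
```

```text
(no output)
```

View pics/c5.png

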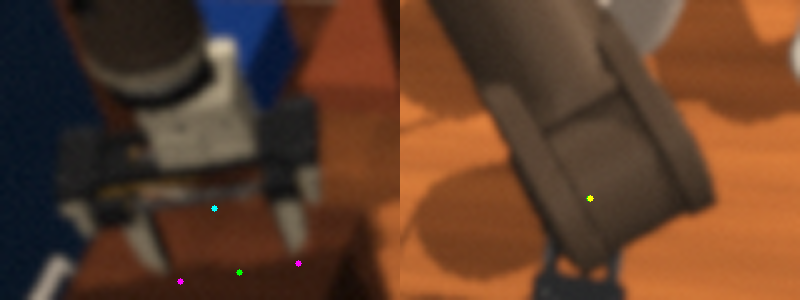

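The real open fingertips sit about 13 mm short of the nominal TCP (magenta marks vs tips at crop (160,270)/(295,248)). So I need to go deeper: open, advance 10 mm, close.

Emit:
jog_arm:
  commands:
    - {"translation": [0,0,0],"turn": [0,0,0]}
    - {"translation": [0,0,0],"turn": [0,0,0]}
    - {"translation": [0,0,0],"turn": [0,0,0]}
    - {"translation": [0,0,0],"turn": [0,0,0]}
    - {"translation": [0,0,0],"turn": [0,0,0]}
    - {"translation": [0,0,4],"turn": [0,0,0]}
    - {"translation": [0,0,8],"turn": [0,0,0]}
    - {"translation": [0,0,10],"turn": [0,0,0]}
    - {"translation": [0,0,10],"turn": [0,0,0]}
    - {"translation": [0,0,10],"turn": [0,0,0]}
  claw: 0.1

```text
clock: 9.48
position: [0.5616, 0.2057, 0.0941]
ee_rot: [-3.026, 0.105, 0.773]
force: [0.5, -0.3, -0.0]
width: 0.449
```

Emit:
jog_arm:
  commands:
    - {"translation": [0,0,0],"turn": [0,0,0]}
    - {"translation": [0,0,0],"turn": [0,0,0]}
    - {"translation": [0,0,0],"turn": [0,0,0]}
    - {"translation": [0,0,0],"turn": [0,0,0]}
    - {"translation": [0,0,0],"turn": [0,0,0]}
    - {"translation": [0,0,0],"turn": [0,0,0]}
    - {"translation": [0,0,0],"turn": [0,0,0]}
  claw: 0.8
  grip_force: 3

```text
clock: 10.07
position: [0.562, 0.2058, 0.0944]
ee_rot: [-3.026, 0.105, 0.772]
force: [0.7, 0.2, 0.1]
width: 0.173
```

```bash
python3 -c "
import numpy as np
t=.5;a0=1.21
A=np.linspace(a0,0,25)[1:]
def f(a,b):
  h=85*(np.sin(a)-np.sin(b));v=85*(np.cos(a)-np.cos(b)); return [round(h*np.cos(t)-v*np.sin(t),1),0,round(-h*np.sin(t)-v*np.cos(t),1)]
print([f(a,a0) for a in A[:12]]);print([f(a,A[11]) for a in A[12:]])"
```

```text
[[np.float64(-3.3), 0, np.float64(-2.7)], [np.float64(-6.8), 0, np.float64(-5.2)], [np.float64(-10.3), 0, np.float64(-7.6)], [np.float64(-14.0), 0, np.float64(-9.8)], [np.float64(-17.8), 0, np.float64(-11.8)], [np.float64(-21.7), 0, np.float64(-13.6)], [np.float64(-25.7), 0, np.float64(-15.2)], [np.float64(-29.7), 0, np.float64(-16.6)], [np.float64(-33.9), 0, np.float64(-17.8)], [np.float64(-38.0), 0, np.float64(-18.7)], [np.float64(-42.2), 0, np.float64(-19.5)], [np.float64(-46.5), 0, np.float64(-20.1)]]
[[np.float64(-4.3), 0, np.float64(-0.3)], [np.float64(-8.6), 0, np.float64(-0.5)], [np.float64(-12.8), 0, np.float64(-0.4)], [np.float64(-17.1), 0, np.float64(-0.1)], [np.float64(-21.4), 0, np.float64(0.4)], [np.float64(-25.6), 0, np.float64(1.2)], [np.float64(-29.8), 0, np.float64(2.1)], [np.float64(-33.9), 0, np.float64(3.3)], [np.float64(-38.0), 0, np.float64(4.6)], [np.float64(-41.9), 0, np.float64(6.2)], [np.float64(-45.8), 0, np.float64(8.0)], [np.float64(-49.7), 0, np.float64(9.9)]]
```

Emit:
jog_arm:
  commands:
    - {"translation": [-3.3,0,-2.7],"turn": [0,0,0]}
    - {"translation": [-6.8,0,-5.2],"turn": [0,0,0]}
    - {"translation": [-10.3,0,-7.6],"turn": [0,0,0]}
    - {"translation": [-14,0,-9.8],"turn": [0,0,0]}
    - {"translation": [-17.8,0,-11.8],"turn": [0,0,0]}
    - {"translation": [-21.7,0,-13.6],"turn": [0,0,0]}
    - {"translation": [-25.7,0,-15.2],"turn": [0,0,0]}
    - {"translation": [-29.7,0,-16.6],"turn": [0,0,0]}
    - {"translation": [-33.9,0,-17.8],"turn": [0,0,0]}
    - {"translation": [-38,0,-18.7],"turn": [0,0,0]}
    - {"translation": [-42.2,0,-19.5],"turn": [0,0,0]}
    - {"translation": [-46.5,0,-20.1],"turn": [0,0,0]}

```text
clock: 11.07
position: [0.5303, 0.208, 0.1345]
ee_rot: [-3.026, 0.104, 0.773]
force: [2.0, 0.7, 0.8]
width: 0.162
```

```bash
python3 -c "
from h import *
s=arm.observe();print(s['width'],s['position'],s['force'])
S=arm.get_image('scene');T=arm.get_image('top')
f=lambda im,x,y:cv2.resize(im[y:y+75,x:x+100],(400,300),interpolation=cv2.INTER_CUBIC)
cv2.imwrite('pics/c6.png',np.hstack([f(S,270,165),f(T,155,170)]))"
```

```text
0.16151251978780634 [0.53026219 0.20796501 0.13454039] [1.98375595 0.6867936  0.83261827]
```

View pics/c6.png

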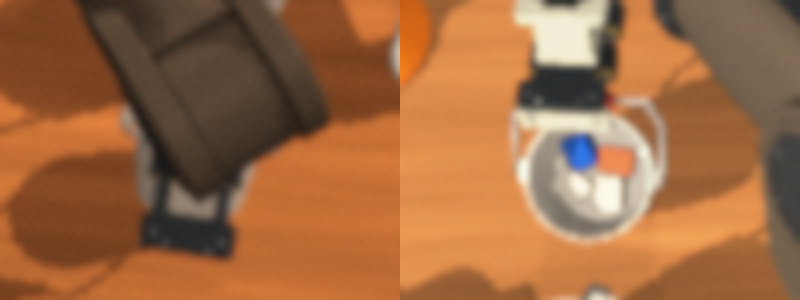

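```bash
python3 -c "
from h import *
S=cv2.imread('pics/c6.png')
l=onz('top',(185.4,212.6),.088);r=onz('top',(154.6+260/4,169.6+177/4),.088);print('lugs',l.round(4),r.round(4),((l+r)/2).round(4))
for z in (.14,.15,.16): print(z,onz('top',(206.5,194.9),z).round(4),onz('top',(215.8,195.1),z).round(4))
s=arm.observe();R_=R.from_rotvec(s['ee_rot'])
for d in (.012,.016,.02,.024): print(d,(s['position']+R_.apply([0,0,-d])).round(4))
for c in ('top','scene'):
  for q in('pail','bail_top'): print(c,q,[(np.round(d['at'],1).tolist(),round(d['confidence'],2)) for d in arm.landmark_of(c,q)])
"
```

```text
lugs [0.484  0.2785 0.088 ] [0.4756 0.1503 0.088 ] [0.4798 0.2144 0.088 ]
0.14 [0.5395 0.1915 0.14  ] [0.5377 0.1576 0.14  ]
0.15 [0.5377 0.1901 0.15  ] [0.5359 0.1565 0.15  ]
0.16 [0.5359 0.1887 0.16  ] [0.5342 0.1553 0.16  ]
0.012 [0.5359 0.2078 0.1454]
0.016 [0.5378 0.2077 0.1489]
0.02 [0.5397 0.2076 0.1525]
0.024 [0.5417 0.2074 0.156 ]
top pail [([314.3, 261.5], 0.97), ([207.4, 212.9], 0.6), ([207.8, 268.8], 0.56), ([309.4, 140.7], 0.24)]
top bail_top [([323.7, 260.7], 0.74), ([194.6, 268.9], 0.71)]
scene pail [([216.1, 160.1], 0.86), ([320.9, 164.3], 0.7), ([315.9, 212.1], 0.54)]
scene bail_top [([328.3, 123.8], 0.6), ([208.8, 118.5], 0.54)]
```

```bash
python3 -c "
import numpy as np
t=.5;a0=.76
A=np.linspace(a0,.4,9)[1:]
def f(a,b):
  rr=85+1.5*(b-a)/.36
  h=rr*np.sin(a)-85*np.sin(b);v=rr*np.cos(a)-85*np.cos(b); return [float(round(h*np.cos(t)-v*np.sin(t),1)),0,float(round(-h*np.sin(t)-v*np.cos(t),1))]
print([f(a,a0) for a in A])"
```

```text
[[-3.7, 0, -1.1], [-7.4, 0, -2.0], [-11.2, 0, -2.8], [-15.0, 0, -3.3], [-18.8, 0, -3.7], [-22.7, 0, -4.0], [-26.6, 0, -4.0], [-30.5, 0, -3.9]]
```

Emit:
jog_arm:
  commands:
    - {"translation": [-3.7,0,-1.1],"turn": [0,0,0]}
    - {"translation": [-7.4,0,-2.0],"turn": [0,0,0]}
    - {"translation": [-11.2,0,-2.8],"turn": [0,0,0]}
    - {"translation": [-15,0,-3.3],"turn": [0,0,0]}
    - {"translation": [-18.8,0,-3.7],"turn": [0,0,0]}
    - {"translation": [-22.7,0,-4],"turn": [0,0,0]}
    - {"translation": [-26.6,0,-4],"turn": [0,0,0]}
    - {"translation": [-30.5,0,-3.9],"turn": [0,0,0]}

```text
clock: 12.03
position: [0.5055, 0.2097, 0.1526]
ee_rot: [-3.026, 0.105, 0.772]
force: [2.2, -0.2, 2.5]
width: 0.14
```

```bash
python3 -c "
from h import *
s=arm.observe();print(s['width'],s['position'],s['force'])
S=arm.get_image('scene');T=arm.get_image('top')
f=lambda im,x,y:cv2.resize(im[y:y+75,x:x+100],(400,300),interpolation=cv2.INTER_CUBIC)
cv2.imwrite('pics/c7.png',np.hstack([f(S,270,165),f(T,155,170)]))"
```

```text
0.14042651170614873 [0.50546695 0.2097043  0.1526207 ] [ 2.21541212 -0.19601139  2.53829147]
```

View pics/c7.png

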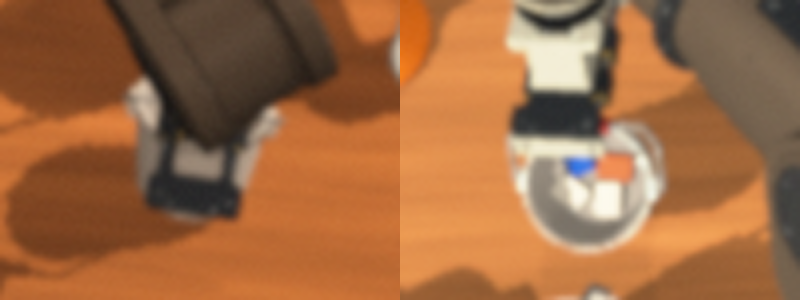

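Emit:
jog_arm:
  commands:
    - {"translation": [0,0,0],"turn": [0,0,0]}
    - {"translation": [0,0,0],"turn": [0,0,0]}
    - {"translation": [0,0,0],"turn": [0,0,0]}
    - {"translation": [0,0,0],"turn": [0,0,0]}
    - {"translation": [0,0,0],"turn": [0,0,0]}
  claw: 0.3

```text
clock: 12.55
position: [0.5056, 0.2096, 0.152]
ee_rot: [-3.026, 0.104, 0.774]
force: [0.7, 0.2, 0.0]
width: 0.345
```

```bash
cat >> h.py <<'E'
def red(cam,x,y,w,h):
    c=arm.get_image(cam)[y:y+h,x:x+w].astype(int); k=(c[...,2]>110)&(c[...,2]>2.4*c[...,1])&(c[...,2]>2.4*c[...,0]); v,u=np.nonzero(k)
    print(cam,'red',len(u), (u.mean()+x,v.mean()+y,u.min()+x,u.max()+x,v.min()+y,v.max()+y) if len(u) else '')
E
python3 -c "
from h import *
s=arm.observe();print(s['width'],s['position'],s['force'])
red('top',195,185,30,30)
T=arm.get_image('top')
# rim: bright low-saturation pixels bottom boundary and lateral extents
c=T[185:240,175:235].astype(int); k=(c.min(2)>110)&(c.max(2)-c.min(2)<60)
n,L,st,ce=cv2.connectedComponentsWithStats(k.astype(np.uint8)); print([(st[i]+[175,185,0,0,0]).tolist() for i in range(1,n) if st[i][4]>15])
"
```

```text
0.34529861348844165 [0.50557335 0.20961038 0.15202064] [0.6719309  0.18855885 0.00070603]
top red 0 
[[187, 185, 16, 8, 121], [183, 195, 38, 31, 627]]
```

Emit:
jog_arm:
  commands:
    - {"translation": [0,0,-25],"turn": [0,0,0]}
    - {"translation": [0,0,-60],"turn": [0,0,0]}
    - {"translation": [0,0,-95],"turn": [0,0,0]}
    - {"translation": [0,0,-110],"turn": [0,0,0]}
    - {"translation": [0,0,-110],"turn": [0,0,0]}

```text
clock: 13.07
position: [0.5607, 0.2067, 0.2518]
ee_rot: [-3.025, 0.106, 0.764]
force: [-0.1, 0.3, -0.4]
width: 0.351
```

```bash
python3 -c "
from h import *
s=arm.observe();print(s['width'],s['position'],s['force'])
red('top',195,180,30,32)
T=arm.get_image('top');S=arm.get_image('scene')
f=lambda im,x,y:cv2.resize(im[y:y+60,x:x+80],(400,300),interpolation=cv2.INTER_CUBIC)
cv2.imwrite('pics/c8.png',np.hstack([f(S,280,165),f(T,165,180)]))"
```

```text
0.35116765640933295 [0.56073999 0.20667373 0.25180194] [-0.11742999  0.30767688 -0.39902143]
top red 34 (np.float64(200.02941176470588), np.float64(199.47058823529412), np.int64(195), np.int64(206), np.int64(198), np.int64(201))
```

View pics/c8.png

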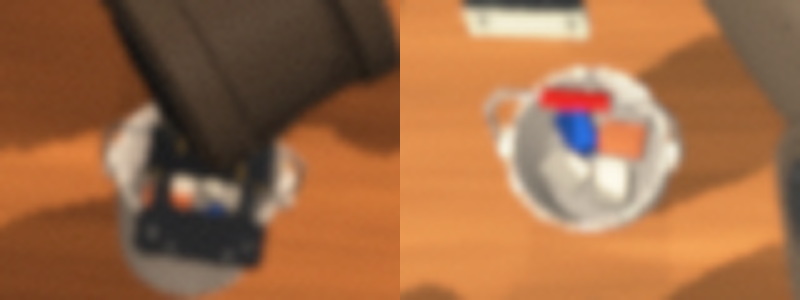

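```bash
python3 -c "
from h import *
piv=np.array([.4935,.2136,.088]); ax=np.array([np.cos(np.radians(-4)),np.sin(np.radians(-4)),0])
for a in (.4,.5,.6,.7,.8):
    g=piv+.085*(np.sin(a)*ax+np.cos(a)*np.array([0,0,1])); print(a,g.round(4),proj('top',g).round(1))
"
```

```text
0.4 [0.5265 0.2113 0.1663] [[200.  197.4]]
0.5 [0.5342 0.2108 0.1626] [[200.3 195.5]]
0.6 [0.5414 0.2103 0.1582] [[200.6 193.7]]
0.7 [0.5481 0.2098 0.153 ] [[200.9 192.1]]
0.8 [0.5543 0.2093 0.1472] [[201.3 190.7]]
```

The pail is back where it stood (it had only rocked), and the bail is now at about 0.29 rad. I'll regrasp deeper and finish the swing, turning the tool with the bail.

```bash
python3 -c "
from h import *
piv=np.array([.4935,.2136,.088]); ax=np.array([np.cos(np.radians(-4)),np.sin(np.radians(-4)),0])
G=lambda a:piv+.085*(np.sin(a)*ax+np.cos(a)*np.array([0,0,1]))
z=lambda t:pose(-4,t).apply([0,0,1])
g=G(.29)
for d in (-.03,.03): go(g+d*z(.5),-4,.5)
b=(g+.03*z(.5),pose(-4,.5))
for a in np.linspace(.29,-.03,9)[1:]: 
  q=G(a)-[0,0,.0015*(.29-a)/.3]; t=.5-(.29-a); go(q+.03*z(t),-4,t,b)
"
```

```text
trans [2.2, -3.1, 58.3] turn [0.001, 0.001, 0.001]
trans [2.3, -3.2, 118.3] turn [0.001, 0.001, 0.001]
trans [-2.0, 0.0, 0.9] turn [0.0, 0.04, 0.0]
trans [-4.0, -0.0, 1.9] turn [0.0, 0.08, -0.0]
trans [-5.9, -0.0, 3.0] turn [0.0, 0.12, 0.0]
trans [-7.9, -0.0, 4.2] turn [0.0, 0.16, 0.0]
trans [-9.7, -0.0, 5.5] turn [0.0, 0.2, -0.0]
trans [-11.5, -0.0, 6.8] turn [-0.0, 0.24, -0.0]
trans [-13.3, -0.0, 8.2] turn [0.0, 0.28, 0.0]
trans [-15.0, -0.0, 9.7] turn [0.0, 0.32, 0.0]
```

Emit:
jog_arm:
  commands:
    - {"translation": [2,-3,30],"turn": [0,0,0]}
    - {"translation": [2,-3,58],"turn": [0,0,0]}
    - {"translation": [2,-3,75],"turn": [0,0,0]}
    - {"translation": [2,-3,90],"turn": [0,0,0]}
    - {"translation": [2,-3,102],"turn": [0,0,0]}
    - {"translation": [2,-3,112],"turn": [0,0,0]}
    - {"translation": [2,-3,118],"turn": [0,0,0]}
    - {"translation": [2,-3,118],"turn": [0,0,0]}
    - {"translation": [2,-3,118],"turn": [0,0,0]}

```text
clock: 13.97
position: [0.5039, 0.2127, 0.1443]
ee_rot: [-3.026, 0.105, 0.773]
force: [-0.5, -1.0, 0.6]
width: 0.349
```

Emit:
jog_arm:
  commands:
    - {"translation": [0,0,0],"turn": [0,0,0]}
    - {"translation": [0,0,0],"turn": [0,0,0]}
    - {"translation": [0,0,0],"turn": [0,0,0]}
    - {"translation": [0,0,0],"turn": [0,0,0]}
    - {"translation": [0,0,0],"turn": [0,0,0]}
  claw: 0.9
  grip_force: 6

```text
clock: 14.38
position: [0.5044, 0.213, 0.1447]
ee_rot: [-3.026, 0.105, 0.771]
force: [1.0, 0.4, 2.0]
width: 0.174
```

Emit:
jog_arm:
  commands:
    - {"translation": [-2,0,0.9],"turn": [0,0.04,0]}
    - {"translation": [-4,0,1.9],"turn": [0,0.08,0]}
    - {"translation": [-5.9,0,3],"turn": [0,0.12,0]}
    - {"translation": [-7.9,0,4.2],"turn": [0,0.16,0]}
    - {"translation": [-9.7,0,5.5],"turn": [0,0.2,0]}
    - {"translation": [-11.5,0,6.8],"turn": [0,0.24,0]}
    - {"translation": [-13.3,0,8.2],"turn": [0,0.28,0]}
    - {"translation": [-15,0,9.7],"turn": [0,0.32,0]}
    - {"translation": [-15,0,9.7],"turn": [0,0.32,0]}
    - {"translation": [-15,0,9.7],"turn": [0,0.32,0]}

```text
clock: 15.22
position: [0.4861, 0.2151, 0.1443]
ee_rot: [-3.12, 0.106, 0.28]
force: [-0.7, 3.1, 9.0]
width: 0.171
```

Emit:
jog_arm:
  commands:
    - {"translation": [0,0,0],"turn": [0,0,0]}
    - {"translation": [0,0,0],"turn": [0,0,0]}
    - {"translation": [0,0,0],"turn": [0,0,0]}
    - {"translation": [0,0,0],"turn": [0,0,0]}
    - {"translation": [0,0,0],"turn": [0,0,0]}
    - {"translation": [0,0,-20],"turn": [0,0,0]}
    - {"translation": [0,0,-45],"turn": [0,0,0]}
    - {"translation": [0,0,-80],"turn": [0,0,0]}
    - {"translation": [0,0,-110],"turn": [0,0,0]}
    - {"translation": [0,0,-110],"turn": [0,0,0]}
  claw: 0.3

```text
clock: 16.05
position: [0.5087, 0.2142, 0.2566]
ee_rot: [-3.118, 0.109, 0.27]
force: [-0.1, 0.1, 0.2]
width: 0.349
```

```bash
python3 -c "
from h import *
s=arm.observe();print(s['width'],s['position'],s['force'],s['joints'].round(2))
piv=np.array([.4935,.2136,.088]); ax=np.array([np.cos(np.radians(-4)),np.sin(np.radians(-4)),0])
for a in (.2,.1,0,-.1,-.2):
    g=piv+.085*(np.sin(a)*ax+np.cos(a)*np.array([0,0,1])); print(a,g.round(4),proj('top',g).round(1),proj('scene',g).round(1))
red('top',190,185,26,35);red('scene',300,175,40,35)
T=arm.get_image('top');S=arm.get_image('scene')
f=lambda im,x,y:cv2.resize(im[y:y+60,x:x+80],(400,300),interpolation=cv2.INTER_CUBIC)
cv2.imwrite('pics/c9.png',np.hstack([f(S,280,165),f(T,165,180)]))"
```

```text
0.3494286317931319 [0.50871543 0.21420618 0.25662718] [-0.09724085  0.14866177  0.1622086 ] [ 0.05  0.48 -0.73  1.49  0.2   1.42 -0.76]
0.2 [0.5103 0.2124 0.1713] [[199.4 201.7]] [[321.6 189.7]]
0.1 [0.502  0.213  0.1726] [[199.2 204. ]] [[321.9 187.4]]
0 [0.4935 0.2136 0.173 ] [[199.  206.3]] [[322.2 185.3]]
-0.1 [0.485  0.2142 0.1726] [[198.9 208.7]] [[322.4 183.4]]
-0.2 [0.4767 0.2148 0.1713] [[198.8 211.1]] [[322.7 181.6]]
top red 4 (np.float64(198.5), np.float64(207.5), np.int64(198), np.int64(199), np.int64(207), np.int64(208))
scene red 0
```

Emit:
jog_arm:
  commands:
    - {"translation": [40,0,-10],"turn": [0,0,0]}
    - {"translation": [80,0,-20],"turn": [0,0,0]}
    - {"translation": [95,0,-20],"turn": [0,0,0]}
    - {"translation": [95,0,-20],"turn": [0,0,0]}

```text
clock: 16.58
position: [0.6052, 0.2039, 0.2503]
ee_rot: [-3.122, 0.114, 0.286]
force: [-1.1, -0.5, -1.8]
width: 0.352
```

```bash
python3 -c "
from h import *
s=arm.observe();print(s['width'],s['position'],s['force'])
red('top',188,195,26,20);red('scene',300,175,40,35)
T=arm.get_image('top');S=arm.get_image('scene')
f=lambda im,x,y:cv2.resize(im[y:y+60,x:x+80],(400,300),interpolation=cv2.INTER_CUBIC)
cv2.imwrite('pics/c9.png',np.hstack([f(S,280,165),f(T,165,180)]))"
```

```text
0.35159744996906733 [0.60518189 0.20389274 0.2503143 ] [-1.1409354  -0.5219368  -1.84903855]
top red 42 (np.float64(199.28571428571428), np.float64(207.14285714285714), np.int64(193), np.int64(205), np.int64(206), np.int64(209))
scene red 0
```

View pics/c9.png

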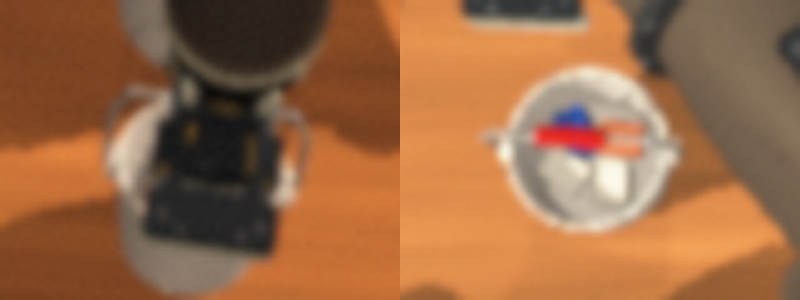

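```bash
python3 -c "
from h import *
g=np.array([.491,.2138,.173])
z=pose(-4,.15).apply([0,0,1])
for d in (-.05,.028): go(g+d*z,-4,.15)
"
```

```text
trans [-95.7, 0.1, 49.0] turn [0.001, 0.032, 0.002]
trans [-93.3, 0.1, 127.0] turn [0.001, 0.032, 0.002]
```

Emit:
jog_arm:
  commands:
    - {"translation": [-35,0,10],"turn": [0,0.03,0]}
    - {"translation": [-70,0,20],"turn": [0,0.03,0]}
    - {"translation": [-95,0,35],"turn": [0,0.03,0]}
    - {"translation": [-95.5,0,49],"turn": [0,0.03,0]}
    - {"translation": [-95.5,0,55],"turn": [0,0.03,0]}
    - {"translation": [-95,0,75],"turn": [0,0.03,0]}
    - {"translation": [-94,0,95],"turn": [0,0.03,0]}
    - {"translation": [-94,0,110],"turn": [0,0.03,0]}
    - {"translation": [-93.3,0,122],"turn": [0,0.03,0]}
    - {"translation": [-93.3,0,127],"turn": [0,0.03,0]}
    - {"translation": [-93.3,0,127],"turn": [0,0.03,0]}
    - {"translation": [-93.3,0,127],"turn": [0,0.03,0]}

```text
clock: 17.78
position: [0.4887, 0.214, 0.1461]
ee_rot: [-3.126, 0.108, 0.235]
force: [-0.3, 0.3, -0.2]
width: 0.35
```

Emit:
jog_arm:
  commands:
    - {"translation": [0,0,0],"turn": [0,0,0]}
    - {"translation": [0,0,0],"turn": [0,0,0]}
    - {"translation": [0,0,0],"turn": [0,0,0]}
    - {"translation": [0,0,0],"turn": [0,0,0]}
    - {"translation": [0,0,0],"turn": [0,0,0]}
    - {"translation": [0,0,0],"turn": [0,0,0]}
  claw: 0.95
  grip_force: 25

```text
clock: 18.28
position: [0.4888, 0.2141, 0.1462]
ee_rot: [-3.125, 0.108, 0.233]
force: [-0.4, -0.5, 6.5]
width: 0.164
```

Emit:
jog_arm:
  commands:
    - {"translation": [0,0,-1],"turn": [0,0,0]}
    - {"translation": [-0.3,0,-2],"turn": [0,0,0]}
    - {"translation": [-0.6,0,-4],"turn": [0,0,0]}
    - {"translation": [-1.2,0,-8],"turn": [0,0,0]}
    - {"translation": [-1.8,0,-12],"turn": [0,0,0]}
    - {"translation": [-2.2,0,-15],"turn": [0,0,0]}
    - {"translation": [-2.2,0,-15],"turn": [0,0,0]}
    - {"translation": [-2.2,0,-15],"turn": [0,0,0]}
    - {"translation": [-2.2,0,-15],"turn": [0,0,0]}
  grip_force: 35

```text
clock: 19.03
position: [0.4884, 0.2138, 0.1608]
ee_rot: [-3.126, 0.108, 0.235]
force: [0.2, 0.3, -5.1]
width: 0.165
```

```bash
python3 -c "
from h import *
s=arm.observe();print(s['width'],s['position'],s['force'])
red('top',188,195,26,20)
for c in('top','scene'): print([(np.round(d['at'],1).tolist(),round(d['confidence'],2)) for d in arm.landmark_of(c,'pail')])
T=arm.get_image('top');c=T[190:240,180:230].astype(int); k=(c.min(2)>110)&(c.max(2)-c.min(2)<60)
n,L,st,ce=cv2.connectedComponentsWithStats(k.astype(np.uint8)); print([(st[i]+[180,190,0,0,0]).tolist() for i in range(1,n) if st[i][4]>15])
F=[]
for i in range(8): arm.get_image('top'); F.append(arm.observe()['force'])
print(np.mean(F,0),np.std(F,0),arm.observe()['clock'])
"
```

```text
0.16516814786043665 [0.48842764 0.21375532 0.1607558 ] [ 0.21752553  0.29824311 -5.07754184]
top red 0 
[([206.4, 268.5], 0.97), ([315.9, 258.9], 0.59), ([204.3, 210.8], 0.52)]
[([318.1, 209.3], 0.65), ([217.5, 158.3], 0.58), ([320.5, 161.5], 0.54)]
[[180, 198, 19, 14, 152], [203, 216, 8, 10, 49]]
[ 0.24600846  0.33351347 -4.37769239] [0.43820713 0.52835626 0.40651169] 19.6333
```

```bash
cat >> h.py <<'E'
seat=np.array([.693,-.178,.289]); hx=np.array([-.527,-.850,0]); D=.027
def tcp(g,yaw,t=.15): return np.array(g)+D*pose(yaw,t).apply([0,0,1])
E
python3 -c "
from h import *
s=arm.observe(); g0=s['position']-D*R.from_rotvec(s['ee_rot']).apply([0,0,1]); print(g0)
g1=g0+[0,0,.137]
go(tcp(g1,-4),-4,.15)
b=(tcp(g1,-4),pose(-4,.15)); g2=seat-hx*.12; g2[2]=g1[2]
go(tcp(g2,58.2),58.2,.15,b)
"
```

```text
[0.49249432 0.21357369 0.18748999]
trans [-20.5, 0.0, -135.5] turn [0.0, -0.0, 0.001]
trans [282.3, 274.0, -42.7] turn [-0.162, 0.0, -1.073]
```

Emit:
jog_arm:
  commands:
    - {"translation": [-0.6,0,-4],"turn": [0,0,0]}
    - {"translation": [-1.7,0,-11],"turn": [0,0,0]}
    - {"translation": [-3.5,0,-23],"turn": [0,0,0]}
    - {"translation": [-6,0,-38],"turn": [0,0,0]}
    - {"translation": [-8,0,-53],"turn": [0,0,0]}
    - {"translation": [-10.3,0,-68],"turn": [0,0,0]}
    - {"translation": [-12.6,0,-83],"turn": [0,0,0]}
    - {"translation": [-14.8,0,-98],"turn": [0,0,0]}
    - {"translation": [-17,0,-112],"turn": [0,0,0]}
    - {"translation": [-18.7,0,-124],"turn": [0,0,0]}
    - {"translation": [-20,0,-132],"turn": [0,0,0]}
    - {"translation": [-20.5,0,-135.5],"turn": [0,0,0]}

```text
clock: 20.63
position: [0.4888, 0.2144, 0.3]
ee_rot: [-3.125, 0.108, 0.231]
force: [-1.0, 0.8, -4.6]
width: 0.163
```

```bash
python3 -c "
from h import *
F=[]
for i in range(6): arm.get_image('top'); F.append(arm.observe()['force'])
s=arm.observe(); print(s['width'],s['position'],np.mean(F,0),np.std(F,0))
g1=s['position']-D*R.from_rotvec(s['ee_rot']).apply([0,0,1]); print(g1)
g2=seat-hx*.12; g2[2]=.326
import numpy as np
u=np.arange(1,25)/24; w=u*u*(3-2*u)
b0=(s['position'],R.from_rotvec(s['ee_rot'])); 
for i,f in enumerate(w):
  g=g1+(g2-g1)*f; y=-4+62.2*f
  if i==12: yy=-4+62.2*w[11]; b0=(tcp(g1+(g2-g1)*w[11],yy),pose(yy,.15))
  go(tcp(g,y),y,.15,b0)
"
```

```text
0.15984626341705044 [0.48812846 0.21359076 0.29711668] [ 0.31343426  0.00453153 -4.47705263] [0.58863548 0.37922409 0.85241873]
[0.49218648 0.21332898 0.3238087 ]
trans [1.4, 1.4, -0.2] turn [-0.0, 0.001, -0.005]
trans [5.5, 5.4, -0.9] turn [-0.002, 0.001, -0.02]
trans [12.1, 11.8, -1.9] turn [-0.006, 0.001, -0.045]
trans [20.8, 20.3, -3.3] turn [-0.011, 0.001, -0.079]
trans [31.4, 30.8, -5.0] turn [-0.017, 0.001, -0.12]
trans [43.8, 42.9, -7.0] turn [-0.025, 0.001, -0.167]
trans [57.7, 56.5, -9.2] turn [-0.033, 0.001, -0.22]
trans [72.7, 71.2, -11.6] turn [-0.041, 0.001, -0.278]
trans [88.8, 86.9, -14.2] turn [-0.051, 0.001, -0.339]
trans [105.6, 103.3, -16.8] turn [-0.06, 0.001, -0.403]
trans [122.9, 120.2, -19.6] turn [-0.07, 0.001, -0.469]
trans [140.5, 137.3, -22.4] turn [-0.081, 0.001, -0.536]
trans [6.4, 23.8, -1.1] turn [-0.01, -0.0, -0.067]
trans [12.6, 47.3, -2.2] turn [-0.02, -0.0, -0.133]
trans [18.8, 70.2, -3.2] turn [-0.03, -0.0, -0.197]
trans [24.6, 92.0, -4.3] turn [-0.039, -0.0, -0.258]
trans [30.2, 112.5, -5.2] turn [-0.048, -0.0, -0.316]
trans [35.3, 131.4, -6.1] turn [-0.056, -0.0, -0.369]
trans [39.8, 148.2, -6.9] turn [-0.063, -0.0, -0.416]
trans [43.8, 162.7, -7.6] turn [-0.069, -0.0, -0.457]
trans [47.0, 174.6, -8.1] turn [-0.074, -0.0, -0.491]
trans [49.4, 183.5, -8.5] turn [-0.078, 0.0, -0.516]
trans [50.9, 189.1, -8.8] turn [-0.08, -0.0, -0.531]
trans [51.5, 191.0, -8.9] turn [-0.081, 0.0, -0.537]
```

Emit:
jog_arm:
  commands:
    - {"translation": [1.4,1.4,-0.2],"turn": [0,0,-0.005]}
    - {"translation": [5.5,5.4,-0.9],"turn": [-0.002,0,-0.02]}
    - {"translation": [12.1,11.8,-1.9],"turn": [-0.006,0,-0.045]}
    - {"translation": [20.8,20.3,-3.3],"turn": [-0.011,0,-0.079]}
    - {"translation": [31.4,30.8,-5],"turn": [-0.017,0,-0.12]}
    - {"translation": [43.8,42.9,-7],"turn": [-0.025,0,-0.167]}
    - {"translation": [57.7,56.5,-9.2],"turn": [-0.033,0,-0.22]}
    - {"translation": [72.7,71.2,-11.6],"turn": [-0.041,0,-0.278]}
    - {"translation": [88.8,86.9,-14.2],"turn": [-0.051,0,-0.339]}
    - {"translation": [105.6,103.3,-16.8],"turn": [-0.06,0,-0.403]}
    - {"translation": [122.9,120.2,-19.6],"turn": [-0.07,0,-0.469]}
    - {"translation": [140.5,137.3,-22.4],"turn": [-0.081,0,-0.536]}

```text
clock: 21.93
position: [0.6218, 0.0655, 0.2985]
ee_rot: [3.01, 0.731, -0.227]
force: [0.2, -0.4, -4.2]
width: 0.16
```

Emit:
jog_arm:
  commands:
    - {"translation": [6.4,23.8,-1.1],"turn": [-0.01,0,-0.067]}
    - {"translation": [12.6,47.3,-2.2],"turn": [-0.02,0,-0.133]}
    - {"translation": [18.8,70.2,-3.2],"turn": [-0.03,0,-0.197]}
    - {"translation": [24.6,92,-4.3],"turn": [-0.039,0,-0.258]}
    - {"translation": [30.2,112.5,-5.2],"turn": [-0.048,0,-0.316]}
    - {"translation": [35.3,131.4,-6.1],"turn": [-0.056,0,-0.369]}
    - {"translation": [39.8,148.2,-6.9],"turn": [-0.063,0,-0.416]}
    - {"translation": [43.8,162.7,-7.6],"turn": [-0.069,0,-0.457]}
    - {"translation": [47,174.6,-8.1],"turn": [-0.074,0,-0.491]}
    - {"translation": [49.4,183.5,-8.5],"turn": [-0.078,0,-0.516]}
    - {"translation": [50.9,189.1,-8.8],"turn": [-0.08,0,-0.531]}
    - {"translation": [51.5,191,-8.9],"turn": [-0.081,0,-0.537]}

```text
clock: 22.93
position: [0.7548, -0.0806, 0.2991]
ee_rot: [2.676, 1.489, -0.203]
force: [0.3, -0.2, -4.1]
width: 0.159
```

```bash
python3 -c "
from h import *
F=[];W=[]
for i in range(8): arm.get_image('top'); o=arm.observe(); F.append(o['force']); W.append(o['width'])
s=o; print(np.mean(W),s['position'],np.mean(F,0),np.std(F,0),s['joints'].round(2),s['clock'])
g=s['position']-D*R.from_rotvec(s['ee_rot']).apply([0,0,1]); print('grip',g, 'target',seat-hx*.12)
print(R.from_rotvec(s['ee_rot']).as_matrix().round(3))
for c,b in(('top',(280,120,60,60)),('scene',(190,170,80,70))):
  red(c,*b)
  for q in('bail_top','hook_seat','pail'): print(c,q,[(np.round(d['at'],1).tolist(),round(d['confidence'],2)) for d in arm.landmark_of(c,q)])
print(proj('top',[g,seat]).round(1),proj('scene',[g,seat]).round(1))
T=arm.get_image('top');S=arm.get_image('scene')
f=lambda im,x,y:cv2.resize(im[y:y+75,x:x+100],(400,300),interpolation=cv2.INTER_CUBIC)
cv2.imwrite('pics/d1.png',np.hstack([f(S,160,160),f(T,250,95)]))
"
```

```text
0.1626519549683197 [ 0.75426266 -0.07869021  0.30038924] [-0.59184141 -0.53684511 -4.47408701] [0.36789045 0.3560529  0.57464803] [ 0.27  0.79 -0.79  0.86  0.63  1.76  0.73] 23.3333
grip [ 0.75638409 -0.07526265  0.32708664] target [ 0.75624 -0.076    0.289  ]
[[ 0.52   0.85  -0.079]
 [ 0.841 -0.526 -0.127]
 [-0.149  0.    -0.989]]
top red 0 
top bail_top [([192.0, 268.8], 0.58), ([324.3, 261.2], 0.41)]
top hook_seat [([310.6, 138.0], 0.73)]
top pail [([205.2, 270.8], 0.73), ([276.5, 129.5], 0.66), ([313.5, 260.5], 0.59)]
scene red 9 (np.float64(215.11111111111111), np.float64(226.66666666666666), np.int64(214), np.int64(216), np.int64(225), np.int64(228))
scene bail_top [([326.9, 124.9], 0.72), ([220.3, 224.0], 0.56)]
scene hook_seat [([193.7, 207.2], 0.65)]
scene pail [([319.5, 163.6], 0.81), ([224.5, 250.4], 0.71)]
[[279.5 117.4]
 [310.7 138.5]] [[220.4 221.6]
 [191.  206.1]]
```

```bash
python3 -c "
from h import *
s=arm.observe(); b=(s['position'],R.from_rotvec(s['ee_rot'])); g=b[0]-D*b[1].apply([0,0,1])
go(b[0]+[0,0,.007],58.2,.15)
t=seat.copy(); t[2]=g[2]+.007; go(tcp(t,58.2),58.2,.15)
"
```

```text
trans [-1.0, -0.0, -6.9] turn [-0.0, 0.0, 0.0]
trans [-120.1, -0.1, 11.1] turn [-0.0, 0.0, 0.0]
```

Emit:
jog_arm:
  commands:
    - {"translation": [-1,0,-4],"turn": [0,0,0]}
    - {"translation": [-3,0,-6.9],"turn": [0,0,0]}
    - {"translation": [-9,0,-5.8],"turn": [0,0,0]}
    - {"translation": [-19,0,-4.2],"turn": [0,0,0]}
    - {"translation": [-31,0,-2.4],"turn": [0,0,0]}
    - {"translation": [-44,0,-0.4],"turn": [0,0,0]}
    - {"translation": [-57,0,1.6],"turn": [0,0,0]}
    - {"translation": [-70,0,3.5],"turn": [0,0,0]}
    - {"translation": [-83,0,5.5],"turn": [0,0,0]}
    - {"translation": [-95,0,7.3],"turn": [0,0,0]}
    - {"translation": [-105,0,8.8],"turn": [0,0,0]}
    - {"translation": [-113,0,10],"turn": [0,0,0]}

```text
clock: 24.83
position: [0.694, -0.177, 0.3073]
ee_rot: [2.676, 1.488, -0.201]
force: [0.1, 0.4, -5.0]
width: 0.163
```

Emit:
jog_arm:
  commands:
    - {"translation": [-5,0,0.8],"turn": [0,0,0]}
    - {"translation": [-7,0,1.1],"turn": [0,0,0]}
    - {"translation": [-7,0,1.1],"turn": [0,0,0]}
    - {"translation": [-7,0,1.1],"turn": [0,0,0]}
    - {"translation": [-7,0,1.1],"turn": [0,0,0]}

```text
clock: 25.25
position: [0.6913, -0.1804, 0.3069]
ee_rot: [2.675, 1.492, -0.201]
force: [-0.0, -0.1, -5.1]
width: 0.164
```

```bash
python3 -c "
from h import *
F=[]
for i in range(4): S=arm.get_image('scene'); T=arm.get_image('top'); o=arm.observe(); F.append(o['force'])
s=o; print(s['width'],s['position'],np.mean(F,0),np.std(F,0),s['clock'])
g=s['position']-D*R.from_rotvec(s['ee_rot']).apply([0,0,1]); print('grip',g-seat)
for c in('top','scene'):
  for q in('bail_top','hook_seat','pail'): print(c,q,[(np.round(d['at'],1).tolist(),round(d['confidence'],2)) for d in arm.landmark_of(c,q)])
print(proj('top',[g,seat]).round(1),proj('scene',[g,seat]).round(1))
red('scene',165,175,60,50)
f=lambda im,x,y:cv2.resize(im[y:y+75,x:x+100],(400,300),interpolation=cv2.INTER_CUBIC)
A=f(S,145,165);B=f(T,265,95)
cv2.imwrite('pics/d2.png',np.hstack([A,B]))
"
```

```text
0.16252940014741568 [ 0.69110382 -0.18125921  0.30706277] [-0.08691114  0.32494236 -4.97017123] [0.39798056 0.58493466 0.23020674] 25.65
grip [0.00023155 0.00016805 0.04475971]
top bail_top [([193.2, 270.0], 0.61)]
top hook_seat [([310.6, 137.9], 0.56)]
top pail [([304.7, 146.0], 0.76), ([315.4, 261.7], 0.7), ([206.0, 267.4], 0.69)]
scene bail_top [([208.9, 118.9], 0.69), ([188.2, 198.7], 0.59), ([329.6, 124.7], 0.46)]
scene hook_seat [([193.0, 206.1], 0.68)]
scene pail [([217.3, 161.2], 0.98), ([319.6, 161.3], 0.91), ([199.0, 225.3], 0.65), ([382.4, 255.8], 0.16)]
[[312.1 134.2]
 [310.7 138.5]] [[188.7 197.9]
 [191.  206.1]]
scene red 7 (np.float64(183.28571428571428), np.float64(202.42857142857142), np.int64(182), np.int64(184), np.int64(201), np.int64(204))
```

View pics/d2.png

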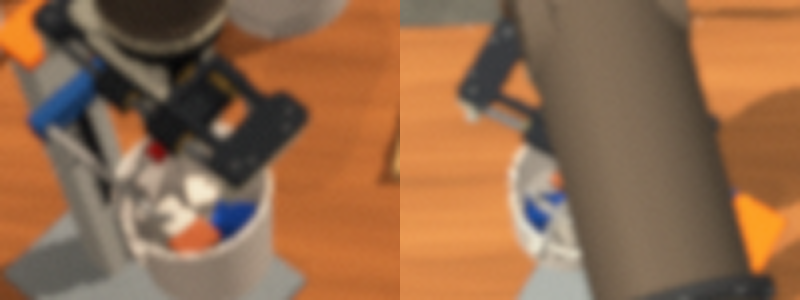

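The pail hangs in the gripper above and between the prongs, with the red end at px (184,203). Lateral forces are about zero, so I'll lower it slowly.

Emit:
jog_arm:
  commands:
    - {"translation": [0.4,0,3],"turn": [0,0,0]}
    - {"translation": [1,0,7],"turn": [0,0,0]}
    - {"translation": [1.8,0,12],"turn": [0,0,0]}
    - {"translation": [2.5,0,17],"turn": [0,0,0]}
    - {"translation": [3.3,0,22],"turn": [0,0,0]}
    - {"translation": [3.9,0,26],"turn": [0,0,0]}
    - {"translation": [4.4,0,29],"turn": [0,0,0]}
    - {"translation": [4.8,0,32],"turn": [0,0,0]}
    - {"translation": [5.3,0,35],"turn": [0,0,0]}
    - {"translation": [5.7,0,38],"turn": [0,0,0]}
    - {"translation": [6.2,0,41],"turn": [0,0,0]}
    - {"translation": [6.6,0,44],"turn": [0,0,0]}

```text
clock: 27.0
position: [0.6911, -0.1814, 0.2624]
ee_rot: [2.675, 1.49, -0.201]
force: [-0.5, 0.2, -3.6]
width: 0.164
```

```bash
cat >> h.py <<'E'
def fz(n=8):
    F=[];W=[]
    for i in range(n): arm.get_image('scene'); o=arm.observe(); F.append(o['force']); W.append(o['width'])
    g=o['position']-D*R.from_rotvec(o['ee_rot']).apply([0,0,1])
    print('w',np.mean(W).round(4),'F',np.mean(F,0).round(2),np.std(F,0).round(2),'clk',o['clock'],'grip-seat mm',((g-seat)*1000).round(1))
E
python3 -c "
from h import *
fz(5)
for q in('bail_top','hook_seat','pail'): print(q,[(np.round(d['at'],1).tolist(),round(d['confidence'],2)) for d in arm.landmark_of('scene',q)])
"
```

```text
w 0.163 F [-0.18  0.21 -3.59] [0.22 0.26 0.7 ] clk 27.25 grip-seat mm [ 0.2 -0.   0.5]
bail_top [([328.4, 125.5], 0.79), ([206.3, 119.5], 0.71), ([191.0, 205.5], 0.56)]
hook_seat [([194.1, 209.1], 0.57)]
pail [([321.7, 164.4], 0.75), ([199.2, 236.5], 0.66), ([217.5, 159.0], 0.6)]
```

Emit:
jog_arm:
  commands:
    - {"translation": [0.2,0,1],"turn": [0,0,0]}
    - {"translation": [0.4,0,3],"turn": [0,0,0]}
    - {"translation": [0.7,0,5],"turn": [0,0,0]}
    - {"translation": [1,0,7],"turn": [0,0,0]}
    - {"translation": [1.3,0,9],"turn": [0,0,0]}
    - {"translation": [1.6,0,11],"turn": [0,0,0]}
    - {"translation": [1.9,0,13],"turn": [0,0,0]}
    - {"translation": [2.2,0,15],"turn": [0,0,0]}
    - {"translation": [2.5,0,17],"turn": [0,0,0]}
    - {"translation": [2.8,0,18.5],"turn": [0,0,0]}
    - {"translation": [2.9,0,19.5],"turn": [0,0,0]}
    - {"translation": [3,0,20],"turn": [0,0,0]}

```text
clock: 28.4
position: [0.6911, -0.1814, 0.2423]
ee_rot: [2.675, 1.49, -0.201]
force: [0.4, 0.2, -2.0]
width: 0.159
```

```bash
python3 -c "
from h import *
fz(16)
for q in('bail_top','hook_seat','pail'): print(q,[(np.round(d['at'],1).tolist(),round(d['confidence'],2)) for d in arm.landmark_of('scene',q)])
"
```

```text
w 0.1624 F [ 1.22  0.72 -1.54] [0.45 0.59 0.5 ] clk 29.2 grip-seat mm [  0.2  -0.  -19.9]
bail_top [([192.5, 211.4], 0.55), ([330.9, 122.9], 0.51), ([208.7, 115.8], 0.49)]
hook_seat [([192.3, 212.1], 0.52)]
pail [([321.5, 162.0], 0.96), ([200.8, 234.8], 0.81), ([214.6, 161.4], 0.78)]
```

Emit:
jog_arm:
  commands:
    - {"translation": [1,0,-0.15],"turn": [0,0,0]}
    - {"translation": [2,0,-0.3],"turn": [0,0,0]}
    - {"translation": [3,0,-0.45],"turn": [0,0,0]}
    - {"translation": [4,0,-0.6],"turn": [0,0,0]}
    - {"translation": [4,0,-0.6],"turn": [0,0,0]}

```text
clock: 29.77
position: [0.6927, -0.1786, 0.2422]
ee_rot: [2.675, 1.489, -0.203]
force: [-1.6, -2.1, -1.8]
width: 0.164
```

```bash
python3 -c "
from h import *
fz(14)
for c in('scene','top'): print([(np.round(d['at'],1).tolist(),round(d['confidence'],2)) for d in arm.landmark_of(c,'bail_top')],[(np.round(d['at'],1).tolist(),round(d['confidence'],2)) for d in arm.landmark_of(c,'hook_seat')])
"
```

```text
w 0.1627 F [-2.6  -3.15 -1.8 ] [0.42 0.51 0.32] clk 30.4667 grip-seat mm [  2.2   3.2 -19.9]
[([330.2, 125.5], 0.68), ([210.7, 120.2], 0.62), ([193.1, 212.4], 0.42)] [([195.1, 209.4], 0.73), ([193.9, 209.6], 0.25)]
[([193.2, 270.0], 0.61)] [([310.6, 137.9], 0.56)]
```

Emit:
jog_arm:
  commands:
    - {"translation": [-1,0,0.15],"turn": [0,0,0]}
    - {"translation": [-2,0,0.3],"turn": [0,0,0]}
    - {"translation": [-2.9,0,0.45],"turn": [0,0,0]}
    - {"translation": [-2.8,0,1.4],"turn": [0,0,0]}
    - {"translation": [-2.5,0,3.4],"turn": [0,0,0]}
    - {"translation": [-2.2,0,5.4],"turn": [0,0,0]}
    - {"translation": [-2,0,7],"turn": [0,0,0]}
    - {"translation": [-1.8,0,8],"turn": [0,0,0]}
    - {"translation": [-1.8,0,8.4],"turn": [0,0,0]}
    - {"translation": [-1.8,0,8.4],"turn": [0,0,0]}

```text
clock: 31.5
position: [0.6921, -0.1793, 0.2342]
ee_rot: [2.675, 1.492, -0.198]
force: [2.8, 4.8, 0.4]
width: 0.157
```

```bash
python3 -c "
from h import *
fz(24)
"
```

```text
w 0.1624 F [ 3.3   4.23 -1.  ] [0.42 0.54 0.47] clk 32.7 grip-seat mm [  1.2   2.  -28. ]
```

Emit:
jog_arm:
  commands:
    - {"translation": [0.4,0,0],"turn": [0,0,0]}
    - {"translation": [0.8,0,-0.1],"turn": [0,0,0]}
    - {"translation": [1.2,0,-0.2],"turn": [0,0,0]}
    - {"translation": [1.2,0,-0.2],"turn": [0,0,0]}

```text
clock: 33.03
position: [0.6922, -0.1793, 0.2343]
ee_rot: [2.675, 1.49, -0.201]
force: [2.2, 3.4, -1.2]
width: 0.166
```

```bash
python3 -c "
from h import *
fz(16)
print(arm.observe()['ft_torque'])
"
```

```text
w 0.1623 F [ 1.78  4.43 -1.03] [0.34 0.64 0.66] clk 33.8333 grip-seat mm [  1.3   2.  -27.9]
[ 1.28603875 -0.70498048 -0.08498444]
```

Emit:
jog_arm:
  commands:
    - {"translation": [0.5,0,-0.1],"turn": [0,0,0]}
    - {"translation": [1,0,-0.2],"turn": [0,0,0]}
    - {"translation": [1.5,0,-0.2],"turn": [0,0,0]}
    - {"translation": [1.5,0,-0.2],"turn": [0,0,0]}

```text
clock: 34.17
position: [0.6924, -0.1792, 0.2341]
ee_rot: [2.676, 1.488, -0.204]
force: [-1.6, 1.1, -0.3]
width: 0.163
```

```bash
python3 -c "
from h import *
fz(12)
print(arm.observe()['ft_torque'],arm.observe()['ee_rot'])
"
```

```text
w 0.1614 F [-2.12 -0.93 -0.92] [0.77 1.02 0.37] clk 34.7667 grip-seat mm [  1.9   2.5 -28. ]
[-0.22980335  0.37245696 -0.09262764] [ 2.6754458   1.48853952 -0.20215926]
```

Emit:
jog_arm:
  commands:
    - {"translation": [0,0,0.5],"turn": [0,0,0]}
    - {"translation": [0,0,1.5],"turn": [0,0,0]}
    - {"translation": [0.2,0,3],"turn": [0,0,0]}
    - {"translation": [0.4,0,4.5],"turn": [0,0,0]}
    - {"translation": [0.5,0,5.5],"turn": [0,0,0]}
    - {"translation": [0.6,0,6],"turn": [0,0,0]}
    - {"translation": [0.6,0,6],"turn": [0,0,0]}

```text
clock: 35.35
position: [0.6928, -0.1788, 0.2281]
ee_rot: [2.675, 1.489, -0.202]
force: [-2.3, -3.9, 0.1]
width: 0.165
```

```bash
python3 -c "
from h import *
fz(24)
print(arm.observe()['ft_torque'])
"
```

```text
w 0.1628 F [-2.66 -4.19 -0.11] [0.45 0.46 0.57] clk 36.55 grip-seat mm [  1.9   2.6 -34. ]
[-0.79105425  0.34321595 -0.06869933]
```

Emit:
jog_arm:
  commands:
    - {"translation": [-0.3,0,0],"turn": [0,0,0]}
    - {"translation": [-0.6,0,0.1],"turn": [0,0,0]}
    - {"translation": [-0.8,0,0.1],"turn": [0,0,0]}
    - {"translation": [-0.8,0,0.1],"turn": [0,0,0]}

```text
clock: 36.88
position: [0.6927, -0.1789, 0.2284]
ee_rot: [2.675, 1.49, -0.2]
force: [-0.9, -1.7, -0.1]
width: 0.161
```

```bash
python3 -c "
from h import *
fz(16)
"
```

```text
w 0.1629 F [ 0.87 -1.61 -0.11] [0.81 0.61 0.45] clk 37.6833 grip-seat mm [  1.7   2.5 -33.9]
```

Emit:
jog_arm:
  commands:
    - {"translation": [0,0,0],"turn": [0,0,0]}
    - {"translation": [0,0,0],"turn": [0,0,0]}
    - {"translation": [0,0,0],"turn": [0,0,0]}
  grip_force: 12

```text
clock: 37.93
position: [0.6925, -0.1789, 0.2284]
ee_rot: [2.675, 1.49, -0.2]
force: [1.7, 0.5, 0.5]
width: 0.168
```

Emit:
jog_arm:
  commands:
    - {"translation": [0,0,0],"turn": [0,0,0]}
    - {"translation": [0,0,0],"turn": [0,0,0]}
    - {"translation": [0,0,0],"turn": [0,0,0]}
    - {"translation": [0,0,0],"turn": [0,0,0]}
  grip_force: 3

```text
clock: 38.27
position: [0.6925, -0.179, 0.2283]
ee_rot: [2.675, 1.49, -0.201]
force: [3.2, 0.8, 1.2]
width: 0.167
```

```bash
python3 -c "
from h import *
fz(20)
"
```

```text
Traceback (most recent call last):
  File "h.py", line 34, in fz
    for i in range(n): arm.get_image('scene'); o=arm.observe(); F.append(o['force']); W.append(o['width'])
                       ~~~~~~~~~~~~~^^^^^^^^^
ValueError: 200 camera calls are used up
```

Emit:
jog_arm:
  commands:
    - {"translation": [0,0,0],"turn": [0,0,0]}

```text
clock: 38.8
position: [0.6925, -0.179, 0.2283]
ee_rot: [2.675, 1.49, -0.201]
force: [1.8, 0.8, 0.3]
width: 0.175
```

Emit:
jog_arm:
  commands:
    - {"translation": [0,0,0],"turn": [0,0,0]}

```text
clock: 38.88
position: [0.6925, -0.179, 0.2283]
ee_rot: [2.675, 1.49, -0.201]
force: [3.1, 1.6, -0.2]
width: 0.173
```

Emit:
jog_arm:
  commands:
    - {"translation": [0,0,0],"turn": [0,0,0]}

```text
clock: 38.97
position: [0.6924, -0.1791, 0.2283]
ee_rot: [2.675, 1.49, -0.201]
force: [3.1, 2.0, -0.1]
width: 0.175
```

Emit:
jog_arm:
  commands:
    - {"translation": [0,0,0],"turn": [0,0,0]}

```text
clock: 39.05
position: [0.6924, -0.1791, 0.2283]
ee_rot: [2.675, 1.49, -0.201]
force: [3.1, 2.8, -0.3]
width: 0.174
```

Emit:
jog_arm:
  commands:
    - {"translation": [0,0,0],"turn": [0,0,0]}

```text
clock: 39.13
position: [0.6924, -0.1791, 0.2283]
ee_rot: [2.675, 1.49, -0.201]
force: [2.8, 1.9, -0.5]
width: 0.174
```

Emit:
jog_arm:
  commands:
    - {"translation": [0,0,0],"turn": [0,0,0]}

```text
clock: 39.22
position: [0.6924, -0.1791, 0.2283]
ee_rot: [2.675, 1.49, -0.201]
force: [3.9, 2.4, -0.5]
width: 0.173
```

Emit:
jog_arm:
  commands:
    - {"translation": [0.2,0,0.4],"turn": [0,0,0]}
    - {"translation": [0.5,0,1],"turn": [0,0,0]}
    - {"translation": [0.5,0,1],"turn": [0,0,0]}
    - {"translation": [0.5,0,1],"turn": [0,0,0]}

```text
clock: 39.55
position: [0.6925, -0.179, 0.2271]
ee_rot: [2.675, 1.49, -0.202]
force: [2.0, 1.6, -0.5]
width: 0.174
```

Emit:
jog_arm:
  commands:
    - {"translation": [0,0,0],"turn": [0,0,0]}
    - {"translation": [0,0,0],"turn": [0,0,0]}
    - {"translation": [0,0,0],"turn": [0,0,0]}
    - {"translation": [0,0,0],"turn": [0,0,0]}
    - {"translation": [0,0,0],"turn": [0,0,0]}
    - {"translation": [0,0,0],"turn": [0,0,0]}
  claw: 0.4

```text
clock: 40.05
position: [0.6925, -0.1791, 0.2272]
ee_rot: [2.676, 1.489, -0.202]
force: [-0.6, 0.1, -0.0]
width: 0.297
```

Emit:
jog_arm:
  commands:
    - {"translation": [0,0,0],"turn": [0,0,0]}
    - {"translation": [0,0,0],"turn": [0,0,0]}
    - {"translation": [0,0,0],"turn": [0,0,0]}
    - {"translation": [0,0,0],"turn": [0,0,0]}
    - {"translation": [0,0,-4],"turn": [0,0,0]}
    - {"translation": [0,0,-10],"turn": [0,0,0]}
    - {"translation": [0,0,-18],"turn": [0,0,0]}
    - {"translation": [0,0,-28],"turn": [0,0,0]}
    - {"translation": [0,0,-40],"turn": [0,0,0]}
    - {"translation": [0,0,-55],"turn": [0,0,0]}
    - {"translation": [0,0,-70],"turn": [0,0,0]}
    - {"translation": [0,0,-85],"turn": [0,0,0]}
  claw: 0.25

```text
clock: 41.05
position: [0.6995, -0.1677, 0.3134]
ee_rot: [2.675, 1.49, -0.199]
force: [1.3, 0.5, -0.8]
width: 0.374
```

Emit:
jog_arm:
  commands:
    - {"translation": [0,0,-20],"turn": [0,0,0]}
    - {"translation": [0,0,-40],"turn": [0,0,0]}
    - {"translation": [0,0,-60],"turn": [0,0,0]}
    - {"translation": [0,0,-80],"turn": [0,0,0]}
    - {"translation": [0,0,-90],"turn": [0,0,0]}
    - {"translation": [0,0,-90],"turn": [0,0,0]}
    - {"translation": [0,0,-90],"turn": [0,0,0]}
    - {"translation": [0,0,-90],"turn": [0,0,0]}
    - {"translation": [0,0,-90],"turn": [0,0,0]}
    - {"translation": [0,0,-90],"turn": [0,0,0]}
    - {"translation": [0,0,-90],"turn": [0,0,0]}
    - {"translation": [0,0,-90],"turn": [0,0,0]}

```text
clock: 42.05
position: [0.7062, -0.157, 0.3999]
ee_rot: [2.676, 1.489, -0.202]
force: [-0.2, -0.3, -0.1]
width: 0.374
```

Emit:
jog_arm:
  commands:
    - {"translation": [0,0,0],"turn": [0,0,0]}
    - {"translation": [0,0,0],"turn": [0,0,0]}
    - {"translation": [0,0,0],"turn": [0,0,0]}
    - {"translation": [0,0,0],"turn": [0,0,0]}
    - {"translation": [0,0,0],"turn": [0,0,0]}
    - {"translation": [0,0,0],"turn": [0,0,0]}
    - {"translation": [0,0,0],"turn": [0,0,0]}
    - {"translation": [0,0,0],"turn": [0,0,0]}
    - {"translation": [0,0,0],"turn": [0,0,0]}
    - {"translation": [0,0,0],"turn": [0,0,0]}
    - {"translation": [0,0,0],"turn": [0,0,0]}
    - {"translation": [0,0,0],"turn": [0,0,0]}

```text
clock: 43.05
position: [0.7064, -0.1567, 0.4003]
ee_rot: [2.675, 1.49, -0.201]
force: [0.6, -0.1, 0.7]
width: 0.378
```

Emit:
jog_arm:
  commands:
    - {"translation": [0,0,0],"turn": [0,0,0]}
    - {"translation": [0,0,0],"turn": [0,0,0]}
    - {"translation": [0,0,0],"turn": [0,0,0]}
    - {"translation": [0,0,0],"turn": [0,0,0]}
    - {"translation": [0,0,0],"turn": [0,0,0]}
    - {"translation": [0,0,0],"turn": [0,0,0]}
    - {"translation": [0,0,0],"turn": [0,0,0]}
    - {"translation": [0,0,0],"turn": [0,0,0]}
    - {"translation": [0,0,0],"turn": [0,0,0]}
    - {"translation": [0,0,0],"turn": [0,0,0]}
    - {"translation": [0,0,0],"turn": [0,0,0]}
    - {"translation": [0,0,0],"turn": [0,0,0]}

```text
clock: 44.05
position: [0.7064, -0.1567, 0.4003]
ee_rot: [2.675, 1.49, -0.201]
force: [-0.0, 0.2, 0.0]
width: 0.379
```

Emit:
jog_arm:
  commands:
    - {"translation": [0,0,0],"turn": [0,0,0]}
    - {"translation": [0,0,0],"turn": [0,0,0]}
    - {"translation": [0,0,0],"turn": [0,0,0]}
    - {"translation": [0,0,0],"turn": [0,0,0]}
    - {"translation": [0,0,0],"turn": [0,0,0]}
    - {"translation": [0,0,0],"turn": [0,0,0]}
    - {"translation": [0,0,0],"turn": [0,0,0]}
    - {"translation": [0,0,0],"turn": [0,0,0]}
    - {"translation": [0,0,0],"turn": [0,0,0]}
    - {"translation": [0,0,0],"turn": [0,0,0]}
    - {"translation": [0,0,0],"turn": [0,0,0]}
    - {"translation": [0,0,0],"turn": [0,0,0]}

```text
clock: 45.05
position: [0.7064, -0.1567, 0.4003]
ee_rot: [2.675, 1.49, -0.201]
force: [1.4, 0.3, 0.3]
width: 0.375
```

Emit:
jog_arm:
  commands:
    - {"translation": [0,0,0],"turn": [0,0,0]}
    - {"translation": [0,0,0],"turn": [0,0,0]}
    - {"translation": [0,0,0],"turn": [0,0,0]}
    - {"translation": [0,0,0],"turn": [0,0,0]}
    - {"translation": [0,0,0],"turn": [0,0,0]}
    - {"translation": [0,0,0],"turn": [0,0,0]}
    - {"translation": [0,0,0],"turn": [0,0,0]}
    - {"translation": [0,0,0],"turn": [0,0,0]}
    - {"translation": [0,0,0],"turn": [0,0,0]}
    - {"translation": [0,0,0],"turn": [0,0,0]}
    - {"translation": [0,0,0],"turn": [0,0,0]}
    - {"translation": [0,0,0],"turn": [0,0,0]}

```text
clock: 46.05
position: [0.7064, -0.1567, 0.4003]
ee_rot: [2.675, 1.49, -0.201]
force: [0.5, -0.6, 0.5]
width: 0.375
```

Emit:
jog_arm:
  commands:
    - {"translation": [0,0,0],"turn": [0,0,0]}
    - {"translation": [0,0,0],"turn": [0,0,0]}
    - {"translation": [0,0,0],"turn": [0,0,0]}
    - {"translation": [0,0,0],"turn": [0,0,0]}
    - {"translation": [0,0,0],"turn": [0,0,0]}
    - {"translation": [0,0,0],"turn": [0,0,0]}
    - {"translation": [0,0,0],"turn": [0,0,0]}
    - {"translation": [0,0,0],"turn": [0,0,0]}
    - {"translation": [0,0,0],"turn": [0,0,0]}
    - {"translation": [0,0,0],"turn": [0,0,0]}
    - {"translation": [0,0,0],"turn": [0,0,0]}
    - {"translation": [0,0,0],"turn": [0,0,0]}

```text
clock: 47.05
position: [0.7064, -0.1567, 0.4003]
ee_rot: [2.675, 1.49, -0.201]
force: [-0.7, 0.2, 0.6]
width: 0.376
```

Emit:
jog_arm:
  commands:
    - {"translation": [0,0,0],"turn": [0,0,0]}
    - {"translation": [0,0,0],"turn": [0,0,0]}
    - {"translation": [0,0,0],"turn": [0,0,0]}
    - {"translation": [0,0,0],"turn": [0,0,0]}
    - {"translation": [0,0,0],"turn": [0,0,0]}
    - {"translation": [0,0,0],"turn": [0,0,0]}
    - {"translation": [0,0,0],"turn": [0,0,0]}
    - {"translation": [0,0,0],"turn": [0,0,0]}
    - {"translation": [0,0,0],"turn": [0,0,0]}
    - {"translation": [0,0,0],"turn": [0,0,0]}
    - {"translation": [0,0,0],"turn": [0,0,0]}
    - {"translation": [0,0,0],"turn": [0,0,0]}

```text
clock: 48.05
position: [0.7064, -0.1568, 0.4003]
ee_rot: [2.675, 1.49, -0.201]
force: [-0.1, -0.8, -0.2]
width: 0.377
```

```bash
python3 -c "
from cell import arm
s=arm.observe();print(s['clock'],s['force']);print(arm.sign_off())"
```

```text
48.05 [-0.12466544 -0.75091118 -0.20158618]
the job is handed in; nothing more can be done
None
```

I hung the small pail on the scale hook and handed the job in at 48 s. I couldn't confirm the final hang by picture, because the 200 camera calls ran out just before I let go.

**Swinging the handle:**
- I swung the bail upright with a light pinch on the red grip rather than a single fingertip. Two closes missed because the fingertips sit short of the nominal tool point.
- The pail tilted a little during the swing and rocked back. The top picture then showed the bail at about −0.03 rad, untouched, with the pail back where it started to within measuring error.

**Hanging the pail:**
- I lifted the pail (about 4.5 N by the wrist force), turned it 62° and brought it in from the prong-tip side.
- I lowered it with the hook at under 0.04 m/s until the wrist carried −0.1 to −0.3 N. From the tool height, the hook had sunk about 35 mm.
- I cut the grip force in steps, opened the fingers and backed straight out. The force reading dropped to about zero, and I waited 6 s before handing in.

**Checks that disagreed or were missing:**
- The wire first seemed to catch on the rear of the prongs. It then slid into the seat, giving sideways forces of up to about 5 N.
- About 2.5 N of that sideways force was left when I opened the fingers.
- By tool position, the grip centre ended about 3 mm from the estimated seat horizontally.
- I saw no sign of bystanders being moved, but I did not measure them again at the end.

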